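# Load the jar carrier of a bench code reader

## Task

First push the white carrier plate fully home, its long back edge flush against the reader's back fence and its left end flush against the end stop. Then stand the calibration plugs left in its wells in the grey tray, and stand every sample jar there is fully down in a well of its own, with its code label (under the white line on the cap) facing straight at the scanner block, and, when all are loaded and the carrier is still home, press the start button all the way down. Leave the pencil and the reagent bottle where they are.

Things in the scene. Friction and masses are not known exactly. Their poses are not given: they have to be found in the camera images.
- reader: white bench-top code reader, fixed, at a different place and yaw each time (fence, end stop, scanner block, console). Its origin, on the bench top, and its axes are where the carrier's origin and axes lie when the carrier is fully home. +x points away from the robot, +y left.
- reader_fence (a point): middle of the front face of the back fence: a low aluminium bar 220 mm long along y, 14 mm thick, 20 mm high; point at reader x = +32, y = 0, z = 10 mm. At the left end of the carrier's place stands the end stop: an aluminium block 50 mm long in x, 14 mm thick, 20 mm high, whose face is at reader y = +119 mm (x from -25 to +25 mm)
- reader_window (a point): middle of the long dark window of the scanner block, which looks towards reader -x; white block behind the fence, front face at x = +72 mm, 50 mm deep, 270 mm long in y, 75 mm high (two dummy knobs on top, 10 mm more); point at x = +72, y = 0, z = 46 mm. The console, a white box 100 x 90 x 45 mm, stands left of it centred at x = +30, y = +190 mm
- start (a joint): travel of the start button, a black push button 28 mm in diameter on a grey housing on top of the console; 0 up, 0.006 m fully pressed down, sprung (5 N at full travel), returns by itself
- start_top (a point): centre of the top face of the start button (pressed straight down), at reader x = 0, y = +190 mm
- carrier: loose white plastic plate 64 x 238 x 24 mm (x, y, z), about 0.25 kg, lying on the bench in front of the fence and askew; origin: centre of its underside; its +x long edge goes to the back fence, its +y end to the end stop. Four round blind wells 39 mm in diameter and 14 mm deep (floor 10 mm above the underside) in one row along y, 62 mm apart, at x = 0
- carrier_hole0 (a point): centre of the mouth of well 0 of the carrier, on its top face (x = 0, y = -93 mm, z = 24 mm in the carrier's frame)
- carrier_hole1 (a point): centre of the mouth of well 1 of the carrier, on its top face (x = 0, y = -31 mm, z = 24 mm in the carrier's frame)
- carrier_hole2 (a point): centre of the mouth of well 2 of the carrier, on its top face (x = 0, y = 31 mm, z = 24 mm in the carrier's frame)
- carrier_hole3 (a point): centre of the mouth of well 3 of the carrier, on its top face (x = 0, y = 93 mm, z = 24 mm in the carrier's frame)
- jar0: sample jar, an upright cylinder 36 mm in diameter, 56 mm tall, about 80 g: amber up to 40 mm, above it a blue cap. All jars are alike. The one code label (white, black bars) is on its +x side; a white line on the cap runs from the middle of the top to the rim above the label. Origin: centre of the underside, z up. Three or four jars are present; absent ones have no pose
- jar0_mark (a point): outer end of the white cap line of jar0: on the cap's top rim above the label (x = +18, z = +56 mm in the jar's frame)
- jar1: sample jar, an upright cylinder 36 mm in diameter, 56 mm tall, about 80 g: amber up to 40 mm, above it a blue cap. All jars are alike. The one code label (white, black bars) is on its +x side; a white line on the cap runs from the middle of the top to the rim above the label. Origin: centre of the underside, z up. Three or four jars are present; absent ones have no pose
- jar1_mark (a point): outer end of the white cap line of jar1: on the cap's top rim above the label (x = +18, z = +56 mm in the jar's frame)
- jar2: sample jar, an upright cylinder 36 mm in diameter, 56 mm tall, about 80 g: amber up to 40 mm, above it a blue cap. All jars are alike. The one code label (white, black bars) is on its +x side; a white line on the cap runs from the middle of the top to the rim above the label. Origin: centre of the underside, z up. Three or four jars are present; absent ones have no pose
- jar2_mark (a point): outer end of the white cap line of jar2: on the cap's top rim above the label (x = +18, z = +56 mm in the jar's frame)
- jar3: sample jar, an upright cylinder 36 mm in diameter, 56 mm tall, about 80 g: amber up to 40 mm, above it a blue cap. All jars are alike. The one code label (white, black bars) is on its +x side; a white line on the cap runs from the middle of the top to the rim above the label. Origin: centre of the underside, z up. Three or four jars are present; absent ones have no pose
- jar3_mark (a point): outer end of the white cap line of jar3: on the cap's top rim above the label (x = +18, z = +56 mm in the jar's frame)
- plug0: calibration plug, bare aluminium, no cap or label: a disc 36 mm in diameter and 18 mm high, on it a round knob 22 mm in diameter and 30 mm high (48 mm tall in all), about 50 g; origin: centre of the underside, z up. Two or three are present, standing in wells of the carrier; absent ones have no pose
- plug1: calibration plug, bare aluminium, no cap or label: a disc 36 mm in diameter and 18 mm high, on it a round knob 22 mm in diameter and 30 mm high (48 mm tall in all), about 50 g; origin: centre of the underside, z up. Two or three are present, standing in wells of the carrier; absent ones have no pose
- plug2: calibration plug, bare aluminium, no cap or label: a disc 36 mm in diameter and 18 mm high, on it a round knob 22 mm in diameter and 30 mm high (48 mm tall in all), about 50 g; origin: centre of the underside, z up. Two or three are present, standing in wells of the carrier; absent ones have no pose
- tray_in (a point): centre of the inner floor (4 mm above the bench) of the grey open tray for the plugs: fixed to the bench, 110 x 120 mm outside (x, y of this point's frame), walls 4 mm thick and 20 mm high over the bench; left of the carrier, near the robot
- pencil: bystander: wooden pencil 150 mm long, 7.5 mm thick, lying along its x beyond the jars; origin: middle of its underside
- reagent: bystander: small amber bottle 42 mm in diameter, 85 mm tall, standing right of the scanner; origin: centre of underside
Things that resemble listed ones, but are neither listed nor needed, are in the scene too. Of the things that look like the part that bears tray_in, take the one that is farthest from the robot's base at the start.

How it is judged (in metres and radians):
On the way, in this order (a step that is already met when the one before it is completed fails the run):
1. the carrier is home against the back fence and the end stop (within 3 mm, square to 0.02 rad) (x of carrier in the frame of reader above -0.003 m and angle between the x axis of carrier and the x axis of reader, either way round below 0.02 rad and y of carrier in the frame of reader between -0.003 and 0.004 m and z of carrier in the frame of reader below 0.005 m), for 0.2 s.
2. every plug present stands in the tray, every jar present is down in a well, label towards the scanner, and the carrier is home (all of step 1 and x of plug0 in the frame of tray_in between -0.04 and 0.04 m and y of plug0 in the frame of tray_in between -0.05 and 0.05 m and z of each of plug0, plug1, plug2 in the frame of tray_in below 0.005 m and angle between each of plug0, plug1, plug2's own z axis and vertical below 0.15 rad and x of plug1 in the frame of tray_in between -0.04 and 0.04 m and y of plug1 in the frame of tray_in between -0.05 and 0.05 m and x of plug2 in the frame of tray_in between -0.04 and 0.04 m and y of plug2 in the frame of tray_in between -0.05 and 0.05 m and (horizontal distance between jar0 and carrier_hole0 below 0.005 m or horizontal distance between jar0 and carrier_hole1 below 0.005 m or horizontal distance between jar0 and carrier_hole2 below 0.005 m or horizontal distance between jar0 and carrier_hole3 below 0.005 m) and z of each of jar0, jar1, jar2, jar3 in the frame of carrier below 0.0125 m and angle between each of jar0, jar1, jar2, jar3's own z axis and vertical below 0.1 rad and angle between the x axis of each of jar0, jar1, jar2, jar3 and the x axis of reader, either way round below 0.26 rad and x of each of jar0_mark, jar1_mark, jar2_mark, jar3_mark in the frame of reader above 0.008 m and (horizontal distance between jar1 and carrier_hole0 below 0.005 m or horizontal distance between jar1 and carrier_hole1 below 0.005 m or horizontal distance between jar1 and carrier_hole2 below 0.005 m or horizontal distance between jar1 and carrier_hole3 below 0.005 m) and (horizontal distance between jar2 and carrier_hole0 below 0.005 m or horizontal distance between jar2 and carrier_hole1 below 0.005 m or horizontal distance between jar2 and carrier_hole2 below 0.005 m or horizontal distance between jar2 and carrier_hole3 below 0.005 m) and (horizontal distance between jar3 and carrier_hole0 below 0.005 m or horizontal distance between jar3 and carrier_hole1 below 0.005 m or horizontal distance between jar3 and carrier_hole2 below 0.005 m or horizontal distance between jar3 and carrier_hole3 below 0.005 m)), for 0.2 s.
3. the start button is pressed down (more than 4.5 mm) (value of joint start above 0.0045 m), for 0.05 s.
At the end, for the whole second after the job is handed in: Carrier flat, within 3 mm of fence and end stop, square to 0.02 rad. Every plug upright (0.15 rad) on the tray floor. Every jar upright (0.1 rad) in a well (5 mm, underside under 12.5 mm above the carrier's), label facing the scanner within 0.26 rad. All at rest, button up (all of step 2 and linear speed of each of carrier, jar0, jar1, jar2, jar3, plug0, plug1, plug2 below 0.02 m/s and value of joint start below 0.002 m); the robot touches nothing.
It fails at once if the pencil is moved more than 3 cm (distance of pencil from where it was at the start of the episode above 0.03 m).
It fails at once if the reagent is moved more than 3 cm (distance of reagent from where it was at the start of the episode above 0.03 m).
Of plug0, plug1, plug2 only 2 to 3 are there at a start; the rules pass over those that are not, and their reading is None.
Of jar0, jar1, jar2, jar3 only 3 to 4 are there at a start; the rules pass over those that are not, and their reading is None.
At some moment in a run one of carrier, jar0, jar1, jar2, jar3 may be knocked a few centimetres aside while the robot is not near it.
It also fails if it takes over 210 s, if anything falls off the work surface, if the arm or the gripper's body presses on something with over 40 N, if the wrist force passes 120 N, or if a joint passes its speed limit or range.

## Robot

A 6-joint arm with a two-finger parallel gripper is mounted at the origin on the work surface. World frame = base frame: x ahead of the robot, y to its left, z up, the work surface at z = 0. Lengths are in mm, angles in rad, forces in N, time in s.
With the tool pointing down it reaches from about 250 to 800 mm from the base axis. Payload 3.9 kg.
Tool frame: the origin (TCP) lies midway between the tips of the shut fingers; the grasp point (between the pads) lies 19 mm behind it; z points along the fingers, y is the line along which they close (so a half turn about z gives the same grasp; the last joint's range is limited). The gripper opens to 85 mm and grips with 20 to 120 N. Pads are 22 mm wide; open, the fingers measure 114 mm over their backs; the gripper's body (76 mm by 85 mm) begins 54 mm behind the grasp point. The pads swing forward as they close: fully open they stand 13 mm farther back than shut.
Start: joints at [1.345, 0.26, -0.138, 1.173, 0, 1.571], TCP at [117.536, 511.664, 231.304] pointing down, gripper open.
Joint ranges: [-2.78, 2.78], [-0.83, 1.72], [-1.28, 1.37], [-1.9, 2.12], [-1.57, 1.48], [-3.14, 3.14]. Speed limits (rad/s): [2.57, 2.57, 3.14, 3.14, 3.14, 3.14].

## Interface

Orientations are given as a rotation vector (axis times angle).
In Python, from station import read_state, vision, workorder gives the robot as it stands.
- The arm moves only by the shell command python3 -m creep 'ROWS' [FORCE]. ROWS is JSON, a list of rows, each an object of numbers: "x", "y", "z": the shift along the world's x, y, z in m; "wx", "wy", "wz": the turn, a rotation vector about the world's x, y, z in rad; "fingers": the opening, from 0 (shut) to 1 (fully open). In form: [{"x": .., "y": .., "z": .., "wx": .., "wy": .., "wz": .., "fingers": ..}, ...]. A call has 1 to 8 rows; each row is the pose to reach, as a shift and turn from the pose commanded when the call began; what a row does not reach only later rows make up. A row lasts 1/10 s, in which the tool goes at most 50 mm and 8.59 degrees, less where a joint would pass 70% of its speed; a pose out of reach is approached as far as the arm can. A call with a gripper value outside its range is refused whole. The fingers move at their own pace and stop on an object; FORCE is the grip in N (left out, the last holds). Time passes only in rows, so rows that repeat a pose let the fingers close. It gives the time, the measured TCP pose, the force, the opening and the grip force at its end, in the units of the state.
- read_state(): the state, without advancing time (a new reading comes with each control period).
- vision.get_image(name): name is "scene" or "top"; returns the picture (420x560x3 uint8, red, green, blue); there is no depth.
- vision.calibration(name): a dict with "fx", "fy", "cx", "cy" (pixels), "extrinsics" (4x4, takes a point from camera to world coordinates). Camera axes: x right, y down, z forward; pixel columns grow to the right and rows downward; lengths in mm; the calibration is good to about 2 mm. A picture is of the moment at which its call begins. calibration takes no time and is no camera call.
- workorder.close_job(): hands the job in; it is judged then, once.
The state is a dict: "clock": time; "joint_pos": joint angles; "joint_vel": joint speeds; "joint_torque": joint torques, N m; "tcp_pos": TCP position; "tcp_rot": TCP orientation; "contact_force": force on the tool from outside, world axes, zero at the start; "wrist_torque": the same for the moment, N m; "opening": opening from 0.0 (shut) to 1.0 (fully open); "grasp_force": force on a finger pad.
Only numpy, scipy, OpenCV 4.12 (cv2) and the standard library are available. Lean on these libraries where they do the work, as an engineer would, in place of code of your own. Each camera call takes 0.05 s, during which the arm holds its last target. There are 200 camera calls.

## Working session

There is one attempt and no reset: what is moved stays moved. The work goes in short steps, Python scripts to look and compute and a shell command to move; the robot and the scene stay as the last step left them, time stands still between calls to the robot, and variables do not carry over. Pictures are saved under pics/ and viewed, at most 14 in all, crops included, and the job is handed in when it is done.

```bash
mkdir -p pics; ls; cat > h.py <<'E'
import numpy as np, cv2
from station import read_state, vision, workorder
def ray(cal,u,v):
    E=np.array(cal["extrinsics"]);d=np.array([(u-cal["cx"])/cal["fx"],(v-cal["cy"])/cal["fy"],1.])
    return E[:3,3],E[:3,:3]@d
def onz(name,u,v,z):
    o,d=ray(vision.calibration(name),u,v);return (o+d*(z-o[2])/d[2]).round(1)
def proj(name,p):
    c=vision.calibration(name);E=np.array(c["extrinsics"]);q=E[:3,:3].T@(np.array(p,float)-E[:3,3])
    return (c["fx"]*q[0]/q[2]+c["cx"],c["fy"]*q[1]/q[2]+c["cy"])
def snap(name,f=None):
    im=vision.get_image(name)[:,:,::-1].copy()
    if f: cv2.imwrite("pics/"+f,im)
    return im
E
python3 - <<'E'
from h import *
for n in("scene","top"):
    snap(n,n+"0.png"); c=vision.calibration(n); print(n,c["fx"],c["cx"],c["cy"],np.array(c["extrinsics"]).round(3).tolist())
s=read_state();print(s)
E
```

```text
pics
scene 403.4310939768018 287.3038801597993 208.64760602664316 [[0.386, 0.704, -0.596, 1038.384], [0.923, -0.306, 0.235, -211.144], [-0.017, -0.64, -0.768, 788.342], [0.0, 0.0, 0.0, 1.0]]
top 458.2132880415587 270.8026876595167 212.72074716378998 [[0.021, -0.995, 0.101, 352.321], [-0.999, -0.023, -0.025, 7.919], [0.027, -0.101, -0.995, 1079.979], [0.0, 0.0, 0.0, 1.0]]
{'clock': 0.1, 'joint_pos': array([ 1.34500068e+00,  2.60598929e-01, -1.39236134e-01,  1.17271898e+00,
       -1.43816343e-05,  1.57079173e+00]), 'joint_vel': array([-0.0002941 , -0.00161879,  0.00446497, -0.00084292,  0.00112297,
       -0.00022434]), 'joint_torque': array([-9.58845740e-04, -4.06508124e+01,  2.54527509e+01,  1.00582934e-02,
       -1.34920238e-04,  9.38367634e-06]), 'tcp_pos': array([117.40401048, 511.06973257, 230.55980958]), 'tcp_rot': array([-3.53897971e-01, -3.12140973e+00,  2.74582080e-03]), 'contact_force': array([-0.25069553, -0.07664399, -0.7770769 ]), 'wrist_torque': array([ 0.00924144,  0.05696947, -0.03421488]), 'grasp_force': 0.0, 'opening': 1.0004942987921588}
```

View pics/top0.png

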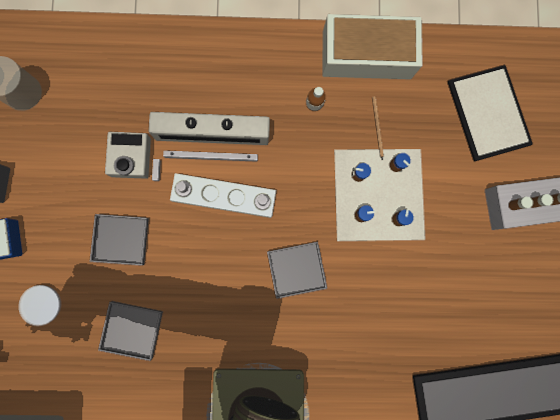

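View pics/scene0.png

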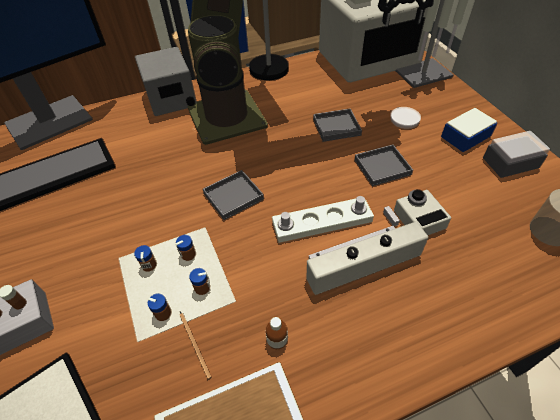

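The top view shows the reader at upper left: fence (163–257, 155), end stop (156,170), button (123,165). The carrier is at (223,195) with plugs in its two end wells, and there are four jars on the sheet at right. There are three trays; (120,240) looks farthest from the base. The arm itself is not drawn in either picture.

```bash
python3 - <<'E'
from h import *
t=cv2.imread("pics/top0.png")
crop=t[95:225,95:285]; cv2.imwrite("pics/c1.png",cv2.resize(crop,None,fx=4.2,fy=4.2,interpolation=cv2.INTER_CUBIC))
crop=t[140:245,330:430]; cv2.imwrite("pics/c2.png",cv2.resize(crop,None,fx=5.5,fy=5.5,interpolation=cv2.INTER_CUBIC))
for p in [(120,240),(130,330),(297,268)]:
    w=onz("top",*p,10); print("tray",w,np.hypot(*w[:2]))
hsv=cv2.cvtColor(t,cv2.COLOR_BGR2HSV)
m=cv2.inRange(hsv,(0,0,150),(179,60,255))
def comp(m,lo,hi):
    n,l,s,c=cv2.connectedComponentsWithStats(m)
    return [(i,s[i],c[i],l==i) for i in range(1,n) if lo<s[i,4]<hi]
for i,s,c,mm in comp(m,80,6000):
    print(s,c.round(1),cv2.minAreaRect(np.argwhere(mm)[:,::-1].astype(np.float32)))
b=cv2.inRange(hsv,(100,120,40),(130,255,255))
for i,s,c,mm in comp(b,60,500): print("blue",s,c.round(1),onz("top",*c,56))
print(proj("top",[117,511,231]))
E
```

```text
tray [389.6 328.9  10. ] 509.8660314239418
tray [186.2 295.4  10. ] 349.1870558883877
tray [333.6 -82.3  10. ] 343.6018771776429
[  0  56  19  39 375] [ 6.8 71.7] ((9.0, 75.0), (38.0, 18.0), 90.0)
[ 454   69   74   86 3976] [490.5 111.6] ((490.6500244140625, 111.44998931884766), (79.05693054199219, 51.54512023925781), 71.56504821777344)
[ 149  112  120   25 2182] [208.3 124.4] ((208.38536071777344, 124.2134780883789), (119.10498809814453, 20.629478454589844), 2.4195094108581543)
[105 132  41  43 922] [125.5 154.7] ((125.17332458496094, 153.03366088867188), (38.901405334472656, 41.89766311645508), 2.862405300140381)
[163 151  94   9 498] [210.  154.7] ((209.53274536132812, 154.68130493164062), (93.20547485351562, 5.555557727813721), 2.2906100749969482)
[152 159   7  21 122] [154.9 169.1] ((154.83407592773438, 168.98895263671875), (5.654115676879883, 20.354814529418945), 3.814074993133545)
[ 170  173  106   44 2645] [222.7 194.9] ((222.4459228515625, 194.82432556152344), (103.07816314697266, 27.783428192138672), 9.462322235107422)
[ 497  178   63   50 2025] [529.1 203. ] ((530.7642211914062, 202.73143005371094), (42.490631103515625, 62.513431549072266), 82.40535736083984)
[  0 219   9  37 250] [  3.1 239. ] ((4.0, 237.0), (36.0, 8.0), 90.0)
[  19  285   40   40 1259] [ 38.4 304.9] ((38.5, 304.5), (39.0, 39.0), 90.0)
blue [395 154  15  15 164] [401.4 160.2] [ 584.4 -314.4   56. ]
blue [356 163  15  16 157] [363.2 170.7] [ 557.8 -226.4   56. ]
blue [358 206  16  15 166] [365.  212.9] [ 461.1 -230.4   56. ]
blue [397 210  16  15 167] [404.5 217.5] [ 452.7 -320.3   56. ]
blue [  0 218  22  41 448] [ 13.1 238.5] [386.2 548.4  56. ]
(np.float64(-30.053308980038423), np.float64(387.2420454792051))
```

View pics/c1.png

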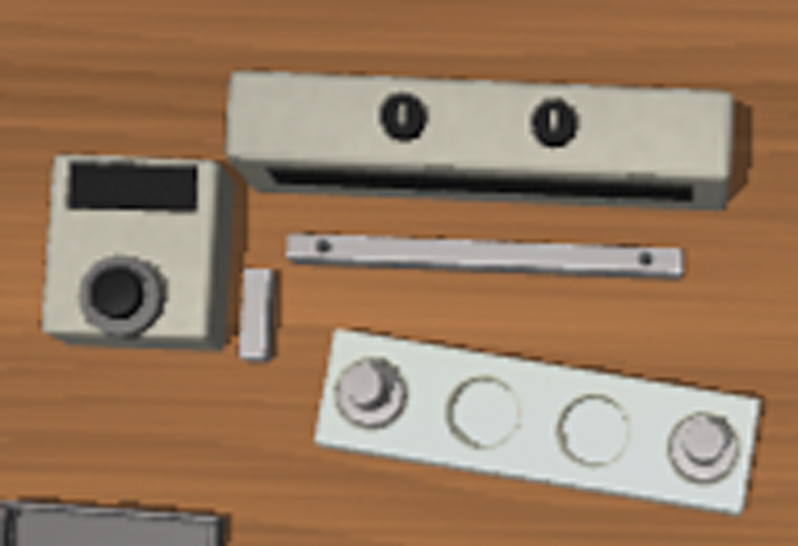

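View pics/c2.png

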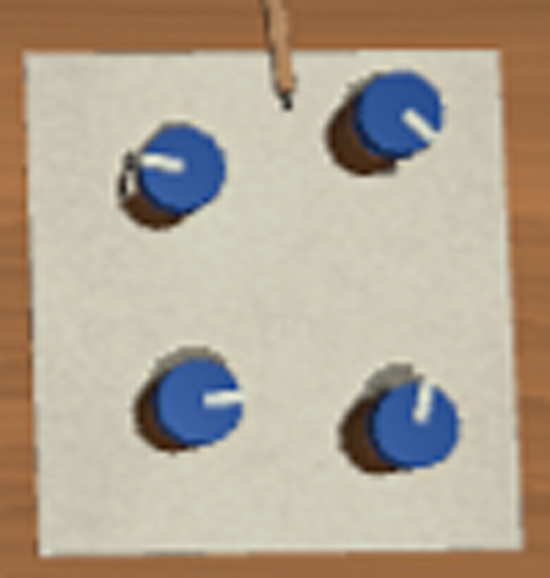

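Top crops: the fence's top face is a clean rectangle centred at about (209.5,154.7), the carrier's middle wells are empty, and a plug stands in each end well. The four caps each show a white line. Next I work out poses in the world and check them with the scene view.

```bash
cat >> h.py <<'E'
def tooly():
    from scipy.spatial.transform import Rotation as R
    v=R.from_rotvec(read_state()["tcp_rot"]).as_matrix()[:,1]; return np.arctan2(v[1],v[0])
def rectpose(m,z):  # long-axis centre + yaw of reader-like x axis
    r=cv2.minAreaRect(np.argwhere(m)[:,::-1].astype(np.float32)); b=cv2.boxPoints(r)
    w=np.array([onz("top",*p,z) for p in b])
    e=[w[1]-w[0],w[2]-w[1]]; L=[np.linalg.norm(x) for x in e]; v=e[int(np.argmax(L))]
    if v[1]<0: v=-v
    return w.mean(0),np.arctan2(v[1],v[0])-np.pi/2,sorted(L)
def comps(m,lo,hi):
    n,l,s,c=cv2.connectedComponentsWithStats(m)
    return [(s[i],c[i],l==i) for i in range(1,n) if lo<s[i,4]<hi]
def white(t): return cv2.inRange(cv2.cvtColor(t,cv2.COLOR_BGR2HSV),(0,0,150),(179,60,255))
def jars(name,t):
    hsv=cv2.cvtColor(t,cv2.COLOR_BGR2HSV); out=[]
    b=cv2.inRange(hsv,(100,120,40),(130,255,255))
    for s,c,m in comps(b,60,600):
        if s[0]<2 or (name=="top" and not 280/10<s[0]): continue
        pts=np.argwhere(m)[:,::-1].astype(np.float32)
        (cx,cy),r=cv2.minEnclosingCircle(pts)
        hull=cv2.convexHull(pts); M=np.zeros(m.shape,np.uint8); cv2.fillConvexPoly(M,hull.astype(int),255)
        M=cv2.dilate(M,np.ones((3,3),np.uint8))
        h,sa,v=cv2.split(hsv); yy,xx=np.nonzero((M>0)&(sa<110)&(v>150)&(np.hypot(np.mgrid[:420,:560][1]-cx,np.mgrid[:420,:560][0]-cy)<r+.5))
        out.append((s,c,(cx,cy),r,list(zip(xx,yy))))
    return out
E
python3 - <<'E'
from h import *
t=cv2.imread("pics/top0.png");m=white(t)
for s,c,mm in comps(m,100,3000):
    if 140<c[0]<240 and c[1]<200:
        z=75 if s[2]==120 else 24 if s[4]>2500 else 20
        p,y,L=rectpose(mm,z);print(c.round(),p.round(1),round(y,4),np.round(L,1))
        ys,xs=np.nonzero(mm)
        if z==20 and s[2]>50:
            q=np.array([onz("top",a,ys[xs==a].min(),20) for a in range(s[0]+2,s[0]+s[2]-2)]);k=np.polyfit(q[:,1],q[:,0],1);print("fence far edge yaw",-np.arctan(k[0]))
hsv=cv2.cvtColor(t,cv2.COLOR_BGR2HSV)
for s,c,cc,r,l in jars("top",t):
    w=onz("top",*cc,56); 
    print("jar",w,"r",round(r,1),"line n",len(l), end=" ")
    if l:
        a=np.array([onz("top",*q,56)[:2] for q in l])-w[:2]; d=a.mean(0); print(d,np.degrees(np.arctan2(d[1],d[0])).round(1), "far",np.hypot(*a.T).max())
# scene blue
sc=cv2.imread("pics/scene0.png")
for s,c,cc,r,l in jars("scene",sc): print("scene",c.round(1),onz("scene",*c,50))
print("yaw tool",tooly())
g=cv2.cvtColor(t[205:272,85:155],cv2.COLOR_BGR2HSV); 
mt=np.zeros((420,560),np.uint8); mt[208:270,86:155]=cv2.inRange(g,(0,0,0),(179,70,150))
for s,c,mm in comps(mt,300,9000): print("tray",s,rectpose(mm,20))
E
```

```text
[208. 124.] [650.7 126.5  75. ] -0.0139 [ 47.2 266.7]
[210. 155.] [593.8 128.   20. ] -0.0137 [ 13.3 218.3]
fence far edge yaw -0.013699154366610998
[155. 169.] [556.4 254.2  20. ] 1.5521 [13.2 48.2]
[223. 195.] [499.   94.6  24. ] -0.142 [ 64.9 239.6]
jar [ 583.2 -315.7   56. ] r 8.0 line n 39 [-2.0025641  -9.50769231] -101.9 far 19.9022611780671
jar [ 558.2 -225.    56. ] r 7.7 line n 30 [2.99666667 1.81      ] 31.1 far 18.96233108032867
jar [ 461.1 -231.6   56. ] r 7.8 line n 31 [ -1.30322581 -10.49032258] -97.1 far 18.804254837669042
jar [ 453.9 -320.9   56. ] r 7.8 line n 36 [ 4.18611111 -7.11944444] -59.5 far 19.14810695604141
scene [189.2   6.2] [-702.8   63.2   50. ]
scene [242.4  34.5] [-384.2  188.1   50. ]
scene [184.1 242.7] [ 464.7 -235.2   50. ]
scene [142.9 252.6] [ 454.9 -325.    50. ]
scene [197.3 277. ] [ 562.2 -230.1   50. ]
scene [157.  302.9] [ 588.4 -319.8   50. ]
yaw tool 1.3450052775979522Traceback (most recent call last):
  File "<stdin>", line 21, in <module>
ValueError: could not broadcast input array from shape (67,70) into shape (62,69)
```

Reader origin comes out at about (554.8,128.5) with yaw −0.0137; the end stop agrees within 0.3 mm. The carrier is at about (500,94.6) with yaw −0.142. I'll lower the half-open fingers into the two empty middle wells and grip the web between them, which gives full control of the plate.

```bash

python3 -m creep '[{"x":0.2,"y":-0.22,"z":-0.05,"wz":0.084,"fingers":0.59},{"x":0.2,"y":-0.22,"z":-0.05,"wz":0.084,"fingers":0.59},{"x":0.2,"y":-0.22,"z":-0.05,"wz":0.084,"fingers":0.59},{"x":0.2,"y":-0.22,"z":-0.05,"wz":0.084,"fingers":0.59},{"x":0.2,"y":-0.22,"z":-0.05,"wz":0.084,"fingers":0.59},{"x":0.2,"y":-0.22,"z":-0.05,"wz":0.084,"fingers":0.59},{"x":0.2,"y":-0.22,"z":-0.05,"wz":0.084,"fingers":0.59},{"x":0.2,"y":-0.22,"z":-0.05,"wz":0.084,"fingers":0.59}]' 30
python3 -m creep '[{"x":0.1825,"y":-0.197,"z":-0.05,"fingers":0.59},{"x":0.1825,"y":-0.197,"z":-0.05,"fingers":0.59},{"x":0.1825,"y":-0.197,"z":-0.05,"fingers":0.59},{"x":0.1825,"y":-0.197,"z":-0.05,"fingers":0.59},{"x":0.1825,"y":-0.197,"z":-0.05,"fingers":0.59},{"x":0.1825,"y":-0.197,"z":-0.05,"fingers":0.59},{"x":0.1825,"y":-0.197,"z":-0.05,"fingers":0.59},{"x":0.1825,"y":-0.197,"z":-0.05,"fingers":0.59}]'
python3 - <<'E'
from h import *
print(tooly())
t=cv2.imread("pics/top0.png")
hsv=cv2.cvtColor(t,cv2.COLOR_BGR2HSV); Y,X=np.mgrid[:420,:560]
for s,c,cc,r,l in jars("top",t):
    w=onz("top",*cc,56); k=(np.hypot(X-cc[0],Y-cc[1])<r-.7)&(hsv[:,:,1]<140)&(hsv[:,:,2]>120)
    a=np.array([onz("top",x,y,56)[:2] for y,x in np.argwhere(k)])-w[:2]; d=a.mean(0); print(w,len(a),d.round(1),np.degrees(np.arctan2(d[1],d[0])).round(1))
mt=np.zeros((420,560),np.uint8); mt[208:270,86:155]=cv2.inRange(hsv[208:270,86:155],(0,0,0),(179,90,160))
for s,c,mm in comps(mt,300,9000): print("tray",s,rectpose(mm,20))
snap("top","top1.png")
E
```

```text
1.3450052775979522
[ 583.2 -315.7   56. ] 24 [-3.6 -7.9] -114.7
[ 558.2 -225.    56. ] 26 [2.4 6.8] 70.3
[ 461.1 -231.6   56. ] 22 [ 1.5 -8.7] -80.3
[ 453.9 -320.9   56. ] 23 [ 7.9 -4.1] -27.3
tray [  90  214   59   52 2631] (array([390.95, 328.45,  20.  ]), np.float64(-0.054534481180828376), [np.float64(110.71630412906673), np.float64(126.58819060244124)])$[0]: bad value
$[0]: bad value
```

View pics/top1.png

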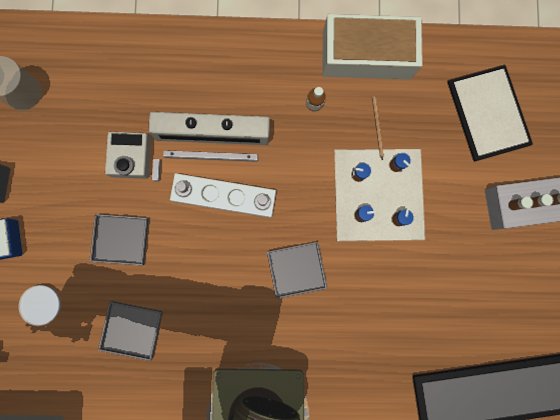

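The moves were refused, so the picture is unchanged. All seven keys seem to be needed.

```bash

python3 -m creep '[{"x":0.05,"y":-0.05,"z":-0.02,"wx":0,"wy":0,"wz":0.084,"fingers":0.59},{"x":0.05,"y":-0.05,"z":-0.02,"wx":0,"wy":0,"wz":0.084,"fingers":0.59}]' 30
```

```text
clock: 0.35
tcp_pos: [168.1, 459.3, 210.1]
tcp_rot: [0.22, 3.134, -0.005]
contact_force: [-0.5, -0.8, -0.8]
opening: 0.691
grasp_force: 0.0
```

```bash

python3 -m creep '[{"x":0.17,"y":-0.19,"z":-0.06,"wx":0,"wy":0,"wz":0,"fingers":0.59},{"x":0.17,"y":-0.19,"z":-0.06,"wx":0,"wy":0,"wz":0,"fingers":0.59},{"x":0.17,"y":-0.19,"z":-0.06,"wx":0,"wy":0,"wz":0,"fingers":0.59},{"x":0.17,"y":-0.19,"z":-0.06,"wx":0,"wy":0,"wz":0,"fingers":0.59},{"x":0.17,"y":-0.19,"z":-0.06,"wx":0,"wy":0,"wz":0,"fingers":0.59},{"x":0.17,"y":-0.19,"z":-0.06,"wx":0,"wy":0,"wz":0,"fingers":0.59},{"x":0.17,"y":-0.19,"z":-0.06,"wx":0,"wy":0,"wz":0,"fingers":0.59},{"x":0.17,"y":-0.19,"z":-0.06,"wx":0,"wy":0,"wz":0,"fingers":0.59}]'
python3 -m creep '[{"x":0.1625,"y":-0.177,"z":-0.05,"wx":0,"wy":0,"wz":0,"fingers":0.59},{"x":0.1625,"y":-0.177,"z":-0.05,"wx":0,"wy":0,"wz":0,"fingers":0.59},{"x":0.1625,"y":-0.177,"z":-0.05,"wx":0,"wy":0,"wz":0,"fingers":0.59},{"x":0.1625,"y":-0.177,"z":-0.05,"wx":0,"wy":0,"wz":0,"fingers":0.59},{"x":0.1625,"y":-0.177,"z":-0.05,"wx":0,"wy":0,"wz":0,"fingers":0.59},{"x":0.1625,"y":-0.177,"z":-0.05,"wx":0,"wy":0,"wz":0,"fingers":0.59},{"x":0.1625,"y":-0.177,"z":-0.05,"wx":0,"wy":0,"wz":0,"fingers":0.59},{"x":0.1625,"y":-0.177,"z":-0.05,"wx":0,"wy":0,"wz":0,"fingers":0.59}]'
python3 - <<'E'
from h import *
s=snap("scene"); t=snap("top"); print(tooly(),read_state()["joint_pos"].round(3))
cv2.imwrite("pics/s2.png",cv2.resize(s[120:300,180:460],None,fx=2.8,fy=2.8,interpolation=cv2.INTER_CUBIC))
E
```

```text
clock: 1.15
tcp_pos: [337.3, 272.2, 151.4]
tcp_rot: [-0.223, -3.133, -0.001]
contact_force: [0.6, 0.5, 0.0]
opening: 0.593
grasp_force: 0.0
clock: 1.95
tcp_pos: [499.1, 96.4, 101.5]
tcp_rot: [-0.218, -3.133, -0.001]
contact_force: [0.4, 0.2, 0.1]
opening: 0.59
grasp_force: 0.0
1.4319989594721343 [ 0.191  0.325 -0.407  0.839  0.     0.329]
```

View pics/s2.png

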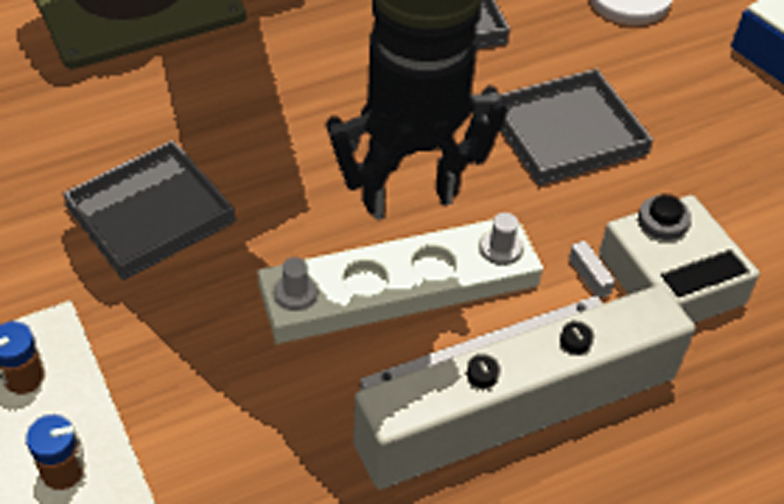

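The scene crop shows the gripper above the carrier with the fingers over the two empty wells. Descending.

```bash

python3 -m creep '[{"x":0,"y":0,"z":-0.03,"wx":0,"wy":0,"wz":0,"fingers":0.59},{"x":0,"y":0,"z":-0.06,"wx":0,"wy":0,"wz":0,"fingers":0.59},{"x":0,"y":0,"z":-0.08,"wx":0,"wy":0,"wz":0,"fingers":0.59},{"x":0,"y":0,"z":-0.089,"wx":0,"wy":0,"wz":0,"fingers":0.59},{"x":0,"y":0,"z":-0.089,"wx":0,"wy":0,"wz":0,"fingers":0.59}]'
python3 -m creep '[{"x":0,"y":0,"z":0,"wx":0,"wy":0,"wz":0,"fingers":0.4},{"x":0,"y":0,"z":0,"wx":0,"wy":0,"wz":0,"fingers":0.2},{"x":0,"y":0,"z":0,"wx":0,"wy":0,"wz":0,"fingers":0.2},{"x":0,"y":0,"z":0,"wx":0,"wy":0,"wz":0,"fingers":0.2}]' 30
```

```text
clock: 2.55
tcp_pos: [498.6, 95.3, 11.6]
tcp_rot: [-0.22, -3.132, 0.001]
contact_force: [-0.1, -0.3, -0.1]
opening: 0.59
grasp_force: 0.0
clock: 2.95
tcp_pos: [500.9, 94.3, 13.7]
tcp_rot: [0.223, 3.132, -0.001]
contact_force: [-2.3, -2.6, 7.8]
opening: 0.316
grasp_force: 25.5
```

```bash

python3 -m creep '[{"x":0.01,"y":0.007,"z":0.0015,"wx":0,"wy":0,"wz":0.03,"fingers":0.2},{"x":0.02,"y":0.014,"z":0.0015,"wx":0,"wy":0,"wz":0.06,"fingers":0.2},{"x":0.03,"y":0.02,"z":0.0015,"wx":0,"wy":0,"wz":0.09,"fingers":0.2},{"x":0.04,"y":0.026,"z":0.0015,"wx":0,"wy":0,"wz":0.128,"fingers":0.2},{"x":0.045,"y":0.028,"z":0.0015,"wx":0,"wy":0,"wz":0.128,"fingers":0.2},{"x":0.045,"y":0.028,"z":0.0015,"wx":0,"wy":0,"wz":0.128,"fingers":0.2}]'
python3 - <<'E'
from h import *
t=snap("top","t3.png"); print(tooly())
cv2.imwrite("pics/t3c.png",cv2.resize(t[95:225,95:285],None,fx=4.2,fy=4.2,interpolation=cv2.INTER_CUBIC))
E
```

```text
clock: 3.55
tcp_pos: [546.7, 123.6, 13.8]
tcp_rot: [0.021, 3.14, 0.002]
contact_force: [1.4, 0.3, -1.3]
opening: 0.308
grasp_force: 29.3
1.557265277128654
```

View pics/t3c.png

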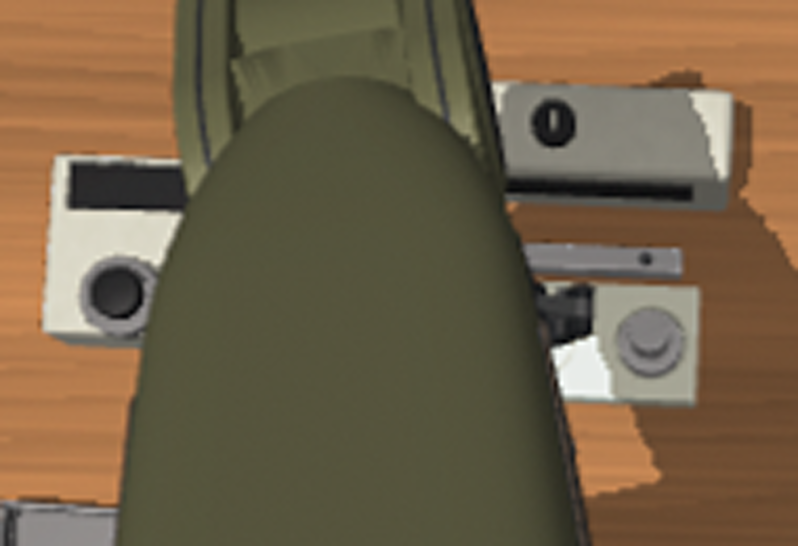

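The plate follows the gripper, square with the fence and about 10 mm short of it. Pressing home gently and watching the force.

```bash

python3 -m creep '[{"x":0.004,"y":0,"z":0,"wx":0,"wy":0,"wz":0,"fingers":0.2},{"x":0.008,"y":0,"z":0,"wx":0,"wy":0,"wz":0,"fingers":0.2},{"x":0.01,"y":0,"z":0,"wx":0,"wy":0,"wz":0,"fingers":0.2},{"x":0.011,"y":0,"z":0,"wx":0,"wy":0,"wz":0,"fingers":0.2},{"x":0.011,"y":0,"z":0,"wx":0,"wy":0,"wz":0,"fingers":0.2}]'
python3 -m creep '[{"x":0,"y":0.003,"z":0,"wx":0,"wy":0,"wz":0,"fingers":0.2},{"x":0,"y":0.006,"z":0,"wx":0,"wy":0,"wz":0,"fingers":0.2},{"x":0,"y":0.007,"z":0,"wx":0,"wy":0,"wz":0,"fingers":0.2},{"x":0,"y":0.007,"z":0,"wx":0,"wy":0,"wz":0,"fingers":0.2}]'
```

```text
clock: 4.1
tcp_pos: [555.2, 122.4, 13.8]
tcp_rot: [-0.022, -3.14, 0.0]
contact_force: [-4.3, 0.6, 2.2]
opening: 0.316
grasp_force: 30.1
clock: 4.5
tcp_pos: [555.5, 125.3, 13.8]
tcp_rot: [-0.025, -3.141, 0.015]
contact_force: [-3.9, -12.1, 4.5]
opening: 0.312
grasp_force: 29.9
```

```bash

python3 -m creep '[{"x":0.001,"y":0,"z":0,"wx":0,"wy":0,"wz":0,"fingers":0.2},{"x":0.002,"y":0,"z":0,"wx":0,"wy":0,"wz":0,"fingers":0.2},{"x":0.002,"y":0,"z":0,"wx":0,"wy":0,"wz":0,"fingers":0.2},{"x":0.002,"y":0,"z":0,"wx":0,"wy":0,"wz":0,"fingers":0.2}]'
python3 -m creep '[{"x":0,"y":-0.003,"z":0.001,"wx":0,"wy":0,"wz":0,"fingers":0.3},{"x":0,"y":-0.003,"z":0.001,"wx":0,"wy":0,"wz":0,"fingers":0.5},{"x":0,"y":-0.003,"z":0.001,"wx":0,"wy":0,"wz":0,"fingers":0.5},{"x":0,"y":-0.003,"z":0.03,"wx":0,"wy":0,"wz":0,"fingers":0.5},{"x":0,"y":-0.003,"z":0.08,"wx":0,"wy":0,"wz":0,"fingers":0.5},{"x":0,"y":-0.003,"z":0.13,"wx":0,"wy":0,"wz":0,"fingers":0.5},{"x":-0.03,"y":0.05,"z":0.13,"wx":0,"wy":0,"wz":0,"fingers":0.5},{"x":-0.06,"y":0.1,"z":0.13,"wx":0,"wy":0,"wz":0,"fingers":0.5}]'
python3 -m creep '[{"x":-0.05,"y":0.05,"z":0,"wx":0,"wy":0,"wz":0,"fingers":0.7},{"x":-0.1,"y":0.1,"z":0,"wx":0,"wy":0,"wz":0,"fingers":0.7},{"x":-0.1,"y":0.13,"z":0,"wx":0,"wy":0,"wz":0,"fingers":0.7},{"x":-0.1,"y":0.15,"z":0,"wx":0,"wy":0,"wz":0,"fingers":0.7},{"x":-0.1,"y":0.15,"z":0,"wx":0,"wy":0,"wz":0,"fingers":0.7}]'
python3 - <<'E'
from h import *
t=snap("top","t4.png"); 
cv2.imwrite("pics/t4c.png",cv2.resize(t[95:225,95:285],None,fx=4.2,fy=4.2,interpolation=cv2.INTER_CUBIC))
for s,c,mm in comps(white(t),1500,3400): print(c,rectpose(mm,24))
E
```

```text
clock: 4.9
tcp_pos: [555.5, 125.3, 13.7]
tcp_rot: [-0.025, -3.138, 0.014]
contact_force: [-6.6, -10.1, 8.9]
opening: 0.311
grasp_force: 30.4
clock: 5.7
tcp_pos: [511.6, 214.9, 147.1]
tcp_rot: [0.027, 3.133, 0.006]
contact_force: [0.3, 0.7, -0.7]
opening: 0.498
grasp_force: 0.0
clock: 6.2
tcp_pos: [408.2, 368.8, 144.7]
tcp_rot: [0.012, 3.138, 0.008]
contact_force: [0.2, -0.2, 1.0]
opening: 0.698
grasp_force: 0.0
[208.325      124.35136364] (array([665.775, 132.425,  24.   ]), np.float64(-0.013551238913894315), [np.float64(49.70160963188219), np.float64(280.42574774795554)])
[214.95830231 167.6798213 ] (array([560.675, 124.35 ,  24.   ]), np.float64(-0.013750744774145396), [np.float64(77.30161705941211), np.float64(232.72200153831608)])
[529.14838394 203.0215475 ] (array([ 497.925, -630.875,   24.   ]), np.float64(0.15064752944767879), [np.float64(100.85881220795731), np.float64(151.92063717612555)])
```

View pics/t4c.png

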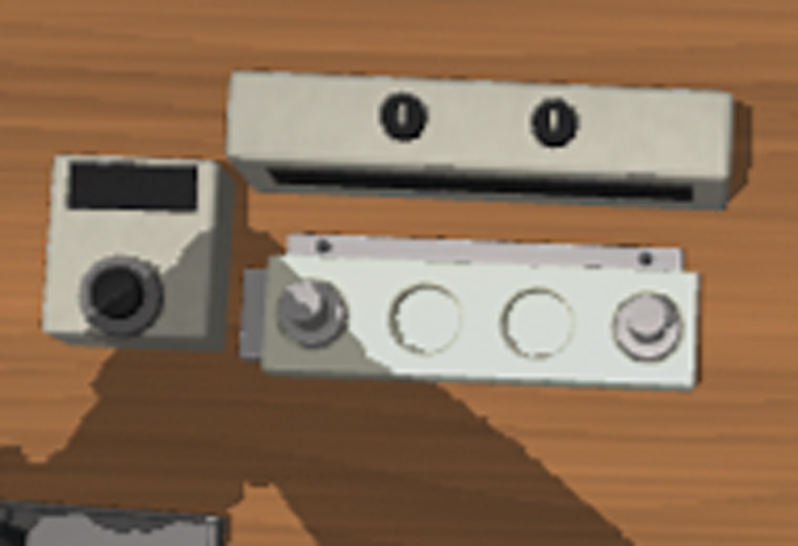

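The carrier lies flush against fence and stop, with both plugs still in the end wells at crop (310,312) and (648,328). Now I refine the well centres and move towards the first plug.

```bash

python3 -m creep '[{"x":0.1,"y":-0.1,"z":0,"wx":0,"wy":0,"wz":0,"fingers":0.5},{"x":0.1,"y":-0.1,"z":0,"wx":0,"wy":0,"wz":0,"fingers":0.5},{"x":0.1,"y":-0.1,"z":0,"wx":0,"wy":0,"wz":0,"fingers":0.5},{"x":0.1,"y":-0.1,"z":0,"wx":0,"wy":0,"wz":0,"fingers":0.5},{"x":0.1,"y":-0.1,"z":0,"wx":0,"wy":0,"wz":0,"fingers":0.5},{"x":0.1,"y":-0.1,"z":0,"wx":0,"wy":0,"wz":0,"fingers":0.5}]' 30
python3 - <<'E'
from h import *
t=cv2.imread("pics/t4.png"); print("yaw",tooly())
f=lambda U,V:((U+.5)/4.2+94.5,(V+.5)/4.2+94.5)
for n,p,z in (("h2",(426,319),24),("h1",(539,323),24),("plug3disc",(312,313),28),("plug0disc",(648,327),28),("btn",(117,292),62)): print(n,onz("top",*f(*p),z))
c=np.array([onz("top",*f(*p),24) for p in ((268,256),(698,271),(694,386),(263,374))]);print("carrier corners",c.tolist(),c.mean(0))
E
```

```text
clock: 6.85
tcp_pos: [507.6, 262.9, 143.8]
tcp_rot: [-0.023, -3.141, -0.0]
contact_force: [0.0, -0.4, -0.1]
opening: 0.497
grasp_force: 0.0
yaw 1.556449239089743
h2 [554.3 157.8  24. ]
h1 [553.7  95.2  24. ]
plug3disc [555.3 219.9  28. ]
plug0disc [552.3  34.6  28. ]
btn [557.4 316.9  62. ]
carrier corners [[587.5, 246.4, 24.0], [585.4, 7.7, 24.0], [520.5, 8.4, 24.0], [521.3, 246.1, 24.0]] [553.675 127.15   24.   ]
```

```bash

python3 -m creep '[{"x":0.024,"y":-0.022,"z":0,"wx":0,"wy":0,"wz":0,"fingers":0.5},{"x":0.048,"y":-0.043,"z":0,"wx":0,"wy":0,"wz":0,"fingers":0.5},{"x":0.048,"y":-0.043,"z":-0.04,"wx":0,"wy":0,"wz":0,"fingers":0.5},{"x":0.048,"y":-0.043,"z":-0.07,"wx":0,"wy":0,"wz":0,"fingers":0.5},{"x":0.048,"y":-0.043,"z":-0.1,"wx":0,"wy":0,"wz":0,"fingers":0.5},{"x":0.048,"y":-0.043,"z":-0.112,"wx":0,"wy":0,"wz":0,"fingers":0.5},{"x":0.048,"y":-0.043,"z":-0.112,"wx":0,"wy":0,"wz":0,"fingers":0.5}]' 30
python3 -m creep '[{"x":0,"y":0,"z":0,"wx":0,"wy":0,"wz":0,"fingers":0.35},{"x":0,"y":0,"z":0,"wx":0,"wy":0,"wz":0,"fingers":0.2},{"x":0,"y":0,"z":0,"wx":0,"wy":0,"wz":0,"fingers":0.1},{"x":0,"y":0,"z":0,"wx":0,"wy":0,"wz":0,"fingers":0.1}]' 30
```

```text
clock: 7.55
tcp_pos: [553.6, 220.3, 30.1]
tcp_rot: [-0.019, -3.138, 0.002]
contact_force: [-0.3, -0.3, -0.1]
opening: 0.502
grasp_force: 0.0
clock: 7.95
tcp_pos: [557.1, 220.0, 33.6]
tcp_rot: [0.022, 3.139, -0.0]
contact_force: [-1.5, -3.3, 6.7]
opening: 0.247
grasp_force: 30.2
```

```bash

python3 -m creep '[{"x":0,"y":0,"z":0.03,"wx":0,"wy":0,"wz":0,"fingers":0.1},{"x":0,"y":0,"z":0.06,"wx":0,"wy":0,"wz":0,"fingers":0.1},{"x":0,"y":0,"z":0.08,"wx":0,"wy":0,"wz":0,"fingers":0.1},{"x":-0.035,"y":0.025,"z":0.08,"wx":0,"wy":0,"wz":0,"fingers":0.1},{"x":-0.07,"y":0.05,"z":0.08,"wx":0,"wy":0,"wz":0,"fingers":0.1},{"x":-0.105,"y":0.08,"z":0.08,"wx":0,"wy":0,"wz":0,"fingers":0.1},{"x":-0.14,"y":0.11,"z":0.08,"wx":0,"wy":0,"wz":0,"fingers":0.1},{"x":-0.165,"y":0.133,"z":0.08,"wx":0,"wy":0,"wz":0,"fingers":0.1}]'
python3 -m creep '[{"x":0,"y":0,"z":-0.03,"wx":0,"wy":0,"wz":0,"fingers":0.1},{"x":0,"y":0,"z":-0.06,"wx":0,"wy":0,"wz":0,"fingers":0.1},{"x":0,"y":0,"z":-0.075,"wx":0,"wy":0,"wz":0,"fingers":0.1},{"x":0,"y":0,"z":-0.082,"wx":0,"wy":0,"wz":0,"fingers":0.1},{"x":0,"y":0,"z":-0.085,"wx":0,"wy":0,"wz":0,"fingers":0.1},{"x":0,"y":0,"z":-0.085,"wx":0,"wy":0,"wz":0,"fingers":0.1}]'
python3 -c "
from h import *
s=snap('scene'); cv2.imwrite('pics/s5.png',cv2.resize(s[120:300,230:490],None,fx=2.8,fy=2.8))"
```

```text
clock: 8.75
tcp_pos: [388.6, 355.0, 112.4]
tcp_rot: [-0.02, -3.141, -0.003]
contact_force: [0.1, 0.3, -1.1]
opening: 0.245
grasp_force: 29.7
clock: 9.35
tcp_pos: [391.0, 353.6, 27.8]
tcp_rot: [0.022, 3.141, 0.002]
contact_force: [-0.3, 0.3, -0.1]
opening: 0.244
grasp_force: 29.8
```

View pics/s5.png

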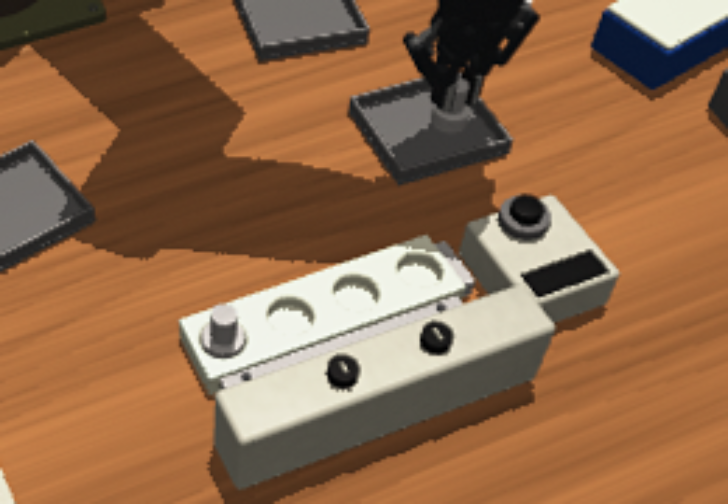

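The plug hangs just above the tray floor, clear of the walls, and the carrier is still flush. Lowering, releasing, and going for the second plug.

```bash

python3 -m creep '[{"x":0,"y":0,"z":-0.001,"wx":0,"wy":0,"wz":0,"fingers":0.1},{"x":0,"y":0,"z":-0.0025,"wx":0,"wy":0,"wz":0,"fingers":0.1},{"x":0,"y":0,"z":-0.0025,"wx":0,"wy":0,"wz":0,"fingers":0.1}]'
python3 -m creep '[{"x":0,"y":0,"z":0,"wx":0,"wy":0,"wz":0,"fingers":0.45},{"x":0,"y":0,"z":0,"wx":0,"wy":0,"wz":0,"fingers":0.45},{"x":0,"y":0,"z":0.04,"wx":0,"wy":0,"wz":0,"fingers":0.5},{"x":0,"y":0,"z":0.085,"wx":0,"wy":0,"wz":0,"fingers":0.5},{"x":0.02,"y":-0.04,"z":0.1,"wx":0,"wy":0,"wz":0,"fingers":0.5},{"x":0.04,"y":-0.08,"z":0.1,"wx":0,"wy":0,"wz":0,"fingers":0.5},{"x":0.06,"y":-0.12,"z":0.1,"wx":0,"wy":0,"wz":0,"fingers":0.5},{"x":0.08,"y":-0.16,"z":0.1,"wx":0,"wy":0,"wz":0,"fingers":0.5}]'
python3 -m creep '[{"x":0.02,"y":-0.04,"z":0,"wx":0,"wy":0,"wz":0,"fingers":0.5},{"x":0.04,"y":-0.08,"z":0,"wx":0,"wy":0,"wz":0,"fingers":0.5},{"x":0.06,"y":-0.12,"z":0,"wx":0,"wy":0,"wz":0,"fingers":0.5},{"x":0.082,"y":-0.159,"z":0,"wx":0,"wy":0,"wz":0,"fingers":0.5},{"x":0.082,"y":-0.159,"z":0,"wx":0,"wy":0,"wz":0,"fingers":0.5},{"x":0.082,"y":-0.159,"z":0,"wx":0,"wy":0,"wz":0,"fingers":0.5}]'
```

```text
clock: 9.7
tcp_pos: [391.9, 354.1, 27.4]
tcp_rot: [0.022, 3.139, 0.004]
contact_force: [-3.7, -5.0, 19.6]
opening: 0.246
grasp_force: 31.7
clock: 10.5
tcp_pos: [471.7, 191.9, 124.6]
tcp_rot: [0.021, 3.141, 0.001]
contact_force: [1.0, -0.1, 0.9]
opening: 0.499
grasp_force: 0.0
clock: 11.1
tcp_pos: [553.1, 33.3, 123.9]
tcp_rot: [-0.025, -3.141, -0.001]
contact_force: [0.1, 0.8, -0.1]
opening: 0.498
grasp_force: 0.0
```

```bash

python3 -m creep '[{"x":0,"y":0,"z":-0.04,"wx":0,"wy":0,"wz":0,"fingers":0.5},{"x":0,"y":0,"z":-0.07,"wx":0,"wy":0,"wz":0,"fingers":0.5},{"x":0,"y":0,"z":-0.091,"wx":0,"wy":0,"wz":0,"fingers":0.5},{"x":0,"y":0,"z":-0.091,"wx":0,"wy":0,"wz":0,"fingers":0.5},{"x":0,"y":0,"z":-0.091,"wx":0,"wy":0,"wz":0,"fingers":0.3},{"x":0,"y":0,"z":-0.091,"wx":0,"wy":0,"wz":0,"fingers":0.1},{"x":0,"y":0,"z":-0.091,"wx":0,"wy":0,"wz":0,"fingers":0.1},{"x":0,"y":0,"z":-0.091,"wx":0,"wy":0,"wz":0,"fingers":0.1}]'
python3 -m creep '[{"x":0,"y":0,"z":0.03,"wx":0,"wy":0,"wz":0,"fingers":0.1},{"x":0,"y":0,"z":0.06,"wx":0,"wy":0,"wz":0,"fingers":0.1},{"x":0,"y":0,"z":0.085,"wx":0,"wy":0,"wz":0,"fingers":0.1},{"x":-0.025,"y":0.04,"z":0.085,"wx":0,"wy":0,"wz":0,"fingers":0.1},{"x":-0.05,"y":0.08,"z":0.085,"wx":0,"wy":0,"wz":0,"fingers":0.1},{"x":-0.075,"y":0.12,"z":0.085,"wx":0,"wy":0,"wz":0,"fingers":0.1},{"x":-0.1,"y":0.16,"z":0.085,"wx":0,"wy":0,"wz":0,"fingers":0.1},{"x":-0.125,"y":0.2,"z":0.085,"wx":0,"wy":0,"wz":0,"fingers":0.1}]'
python3 -m creep '[{"x":-0.02,"y":0.035,"z":0,"wx":0,"wy":0,"wz":0,"fingers":0.1},{"x":-0.037,"y":0.069,"z":0,"wx":0,"wy":0,"wz":0,"fingers":0.1},{"x":-0.037,"y":0.069,"z":-0.03,"wx":0,"wy":0,"wz":0,"fingers":0.1},{"x":-0.037,"y":0.069,"z":-0.06,"wx":0,"wy":0,"wz":0,"fingers":0.1},{"x":-0.037,"y":0.069,"z":-0.08,"wx":0,"wy":0,"wz":0,"fingers":0.1},{"x":-0.037,"y":0.069,"z":-0.087,"wx":0,"wy":0,"wz":0,"fingers":0.1},{"x":-0.037,"y":0.069,"z":-0.087,"wx":0,"wy":0,"wz":0,"fingers":0.1}]'
```

```text
clock: 11.9
tcp_pos: [553.3, 33.9, 34.4]
tcp_rot: [0.022, 3.14, -0.001]
contact_force: [-2.3, -2.4, 1.2]
opening: 0.242
grasp_force: 29.6
clock: 12.7
tcp_pos: [427.2, 236.4, 119.2]
tcp_rot: [0.022, 3.14, 0.004]
contact_force: [0.5, 0.9, 0.0]
opening: 0.249
grasp_force: 29.6
clock: 13.4
tcp_pos: [390.5, 303.2, 31.0]
tcp_rot: [-0.022, -3.14, -0.0]
contact_force: [-0.3, -0.0, -0.1]
opening: 0.243
grasp_force: 29.7
```

```bash

python3 -m creep '[{"x":0,"y":0,"z":-0.0015,"wx":0,"wy":0,"wz":0,"fingers":0.1},{"x":0,"y":0,"z":-0.003,"wx":0,"wy":0,"wz":0,"fingers":0.1},{"x":0,"y":0,"z":-0.003,"wx":0,"wy":0,"wz":0,"fingers":0.1}]'
python3 -m creep '[{"x":0,"y":0,"z":0,"wx":0,"wy":0,"wz":0,"fingers":0.43},{"x":0,"y":0,"z":0,"wx":0,"wy":0,"wz":0,"fingers":0.43},{"x":0,"y":0,"z":0.04,"wx":0,"wy":0,"wz":0,"fingers":0.43},{"x":0,"y":0,"z":0.085,"wx":0,"wy":0,"wz":0,"fingers":0.5},{"x":0,"y":0,"z":0.1,"wx":0,"wy":0,"wz":0,"fingers":0.5}]'
cat >> h.py <<'E'
def caps(t):
    hsv=cv2.cvtColor(t,cv2.COLOR_BGR2HSV); Y,X=np.mgrid[:420,:560]; S=hsv[:,:,1].astype(float)
    for s,c,cc,r,l in jars("top",t):
        if s[2]>22: continue
        # centre: refine with ellipse of hull of filled cap; line: whiteness inside r-1
        k=np.hypot(X-cc[0],Y-cc[1])<r-1.2
        wgt=np.clip(200-S,0,200)*k; wgt[wgt<40]=0
        y,x=np.nonzero(wgt); w=wgt[y,x]
        P=np.array([onz("top",a,b,56)[:2] for a,b in zip(x,y)]); W=onz("top",*cc,56)[:2]
        mu=np.average(P,axis=0,weights=w); C=np.cov(P.T,aweights=w); e,V=np.linalg.eigh(C); v=V[:,1]
        if v@(mu-W)<0: v=-v
        d=mu-W
        print("jar",np.array(cc).round(1),W,"pca",np.degrees(np.arctan2(v[1],v[0])).round(1),"mean",np.degrees(np.arctan2(d[1],d[0])).round(1),np.sqrt(e).round(1))
E
python3 - <<'E'
from h import *
t=snap("top","t6.png"); caps(t)
j=t[145:230,345:425]; a=cv2.resize(j,None,fx=5,fy=5,interpolation=cv2.INTER_CUBIC); b=cv2.resize(t[205:275,85:155],None,fx=5,fy=5)
H=max(a.shape[0],b.shape[0]); o=np.zeros((H,a.shape[1]+b.shape[1],3),np.uint8); o[:a.shape[0],:a.shape[1]]=a;o[:b.shape[0],a.shape[1]:]=b; cv2.imwrite("pics/t6c.png",o)
E
```

```text
clock: 13.7
tcp_pos: [391.5, 303.6, 29.1]
tcp_rot: [0.022, 3.14, 0.002]
contact_force: [-0.9, 0.8, -0.7]
opening: 0.248
grasp_force: 29.7
clock: 14.2
tcp_pos: [393.0, 304.8, 132.5]
tcp_rot: [0.022, 3.136, 0.007]
contact_force: [-0.2, 0.9, 0.3]
opening: 0.503
grasp_force: 0.0
jar [411.8 164.8] [ 574.4 -338.2] pca -99.1 mean -116.0 [3.1 4.5]
jar [362.6 170.5] [ 558.2 -225. ] pca 81.5 mean 67.5 [2.2 4.4]
jar [365.5 212.9] [ 461.1 -231.6] pca -65.0 mean -83.2 [2.7 6.6]
jar [404.8 217. ] [ 453.9 -320.9] pca -8.5 mean -27.0 [2.2 3.9]
```

View pics/t6c.png

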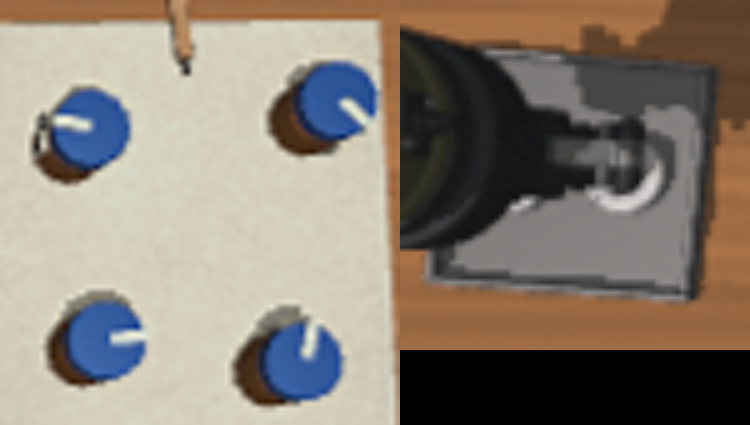

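Both plugs are in the tray. One jar has been knocked: the upper-right one is now at (412,165), about (574,−338). The cap-line angles read from the crop are A 82°, B −136°, C −86°, D −14°. Fetching C (461,−232) first.

```bash

python3 -m creep '[{"x":0.006,"y":-0.046,"z":0,"wx":0,"wy":0,"wz":0.091,"fingers":0.7},{"x":0.012,"y":-0.092,"z":0,"wx":0,"wy":0,"wz":0.091,"fingers":0.7},{"x":0.018,"y":-0.138,"z":0,"wx":0,"wy":0,"wz":0.091,"fingers":0.7},{"x":0.024,"y":-0.184,"z":0,"wx":0,"wy":0,"wz":0.091,"fingers":0.7},{"x":0.03,"y":-0.23,"z":0,"wx":0,"wy":0,"wz":0.091,"fingers":0.7},{"x":0.036,"y":-0.276,"z":0,"wx":0,"wy":0,"wz":0.091,"fingers":0.7},{"x":0.036,"y":-0.276,"z":0,"wx":0,"wy":0,"wz":0.091,"fingers":0.7}]'
python3 -m creep '[{"x":0.006,"y":-0.045,"z":0,"wx":0,"wy":0,"wz":0,"fingers":0.7},{"x":0.012,"y":-0.09,"z":0,"wx":0,"wy":0,"wz":0,"fingers":0.7},{"x":0.018,"y":-0.135,"z":0,"wx":0,"wy":0,"wz":0,"fingers":0.7},{"x":0.024,"y":-0.18,"z":0,"wx":0,"wy":0,"wz":0,"fingers":0.7},{"x":0.03,"y":-0.225,"z":0,"wx":0,"wy":0,"wz":0,"fingers":0.7},{"x":0.034,"y":-0.259,"z":0,"wx":0,"wy":0,"wz":0,"fingers":0.7},{"x":0.034,"y":-0.259,"z":0,"wx":0,"wy":0,"wz":0,"fingers":0.7},{"x":0.034,"y":-0.259,"z":0,"wx":0,"wy":0,"wz":0,"fingers":0.7}]'
python3 -c "
from h import *
print(read_state()['tcp_pos'],np.degrees(tooly()))"
```

```text
clock: 14.95
tcp_pos: [426.9, 22.4, 127.9]
tcp_rot: [0.108, -3.14, 0.003]
contact_force: [-0.1, 0.9, -0.3]
opening: 0.699
grasp_force: 0.0
clock: 15.75
tcp_pos: [460.6, -231.4, 127.5]
tcp_rot: [0.12, -3.138, -0.002]
contact_force: [-0.7, -0.0, -0.7]
opening: 0.706
grasp_force: 0.0
[ 460.55455131 -231.43052978  127.53855643] 94.37033921708547
```

```bash

python3 -m creep '[{"x":0,"y":0,"z":-0.035,"wx":0,"wy":0,"wz":0,"fingers":0.7},{"x":0,"y":0,"z":-0.07,"wx":0,"wy":0,"wz":0,"fingers":0.7},{"x":0,"y":0,"z":-0.095,"wx":0,"wy":0,"wz":0,"fingers":0.7},{"x":0,"y":0,"z":-0.105,"wx":0,"wy":0,"wz":0,"fingers":0.7},{"x":0,"y":0,"z":-0.105,"wx":0,"wy":0,"wz":0,"fingers":0.5},{"x":0,"y":0,"z":-0.105,"wx":0,"wy":0,"wz":0,"fingers":0.3},{"x":0,"y":0,"z":-0.105,"wx":0,"wy":0,"wz":0,"fingers":0.3},{"x":0,"y":0,"z":-0.105,"wx":0,"wy":0,"wz":0,"fingers":0.3}]'
python3 -m creep '[{"x":0,"y":0,"z":0.035,"wx":0,"wy":0,"wz":0,"fingers":0.3},{"x":0,"y":0,"z":0.07,"wx":0,"wy":0,"wz":0,"fingers":0.3},{"x":0,"y":0,"z":0.11,"wx":0,"wy":0,"wz":0,"fingers":0.3},{"x":0,"y":0,"z":0.11,"wx":0,"wy":0,"wz":0,"fingers":0.3}]'
python3 -c "
from h import *
t=snap('scene'); cv2.imwrite('pics/s7.png',cv2.resize(t[150:350,80:460],None,fx=2,fy=2))"
```

```text
clock: 16.55
tcp_pos: [461.9, -232.2, 24.5]
tcp_rot: [-0.121, 3.137, -0.002]
contact_force: [0.5, 0.1, -0.2]
opening: 0.413
grasp_force: 31.1
clock: 16.95
tcp_pos: [465.0, -234.0, 139.5]
tcp_rot: [-0.12, 3.129, -0.009]
contact_force: [1.2, -1.2, -0.6]
opening: 0.412
grasp_force: 31.1
```

View pics/s7.png

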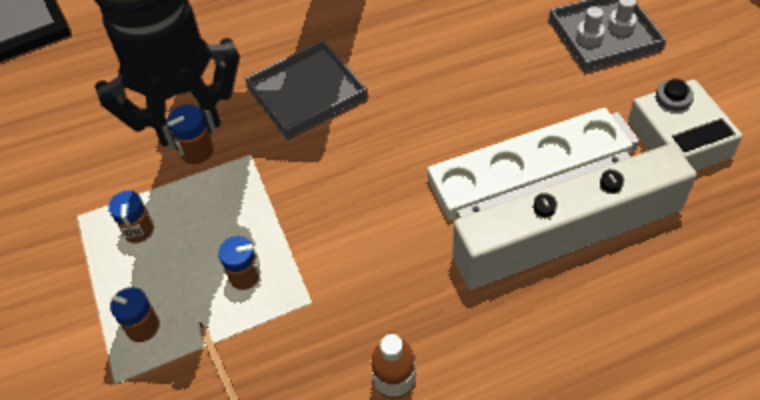

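Jar C is held upright, both plugs stand in the tray, and the carrier is home with all four wells empty. Carrying C to well 3 with a turn of +1.48.

```bash

python3 -m creep '[{"x":0.006,"y":0.03,"z":0,"wx":0,"wy":0,"wz":0.12,"fingers":0.3},{"x":0.012,"y":0.06,"z":0,"wx":0,"wy":0,"wz":0.24,"fingers":0.3},{"x":0.018,"y":0.09,"z":0,"wx":0,"wy":0,"wz":0.36,"fingers":0.3},{"x":0.025,"y":0.12,"z":0,"wx":0,"wy":0,"wz":0.48,"fingers":0.3},{"x":0.032,"y":0.15,"z":0,"wx":0,"wy":0,"wz":0.6,"fingers":0.3},{"x":0.038,"y":0.18,"z":0,"wx":0,"wy":0,"wz":0.72,"fingers":0.3},{"x":0.044,"y":0.21,"z":0,"wx":0,"wy":0,"wz":0.84,"fingers":0.3},{"x":0.044,"y":0.21,"z":0,"wx":0,"wy":0,"wz":0.84,"fingers":0.3}]'
python3 -m creep '[{"x":0.008,"y":0.04,"z":0,"wx":0,"wy":0,"wz":0.11,"fingers":0.3},{"x":0.016,"y":0.08,"z":0,"wx":0,"wy":0,"wz":0.22,"fingers":0.3},{"x":0.024,"y":0.12,"z":0,"wx":0,"wy":0,"wz":0.33,"fingers":0.3},{"x":0.032,"y":0.16,"z":0,"wx":0,"wy":0,"wz":0.44,"fingers":0.3},{"x":0.04,"y":0.2,"z":0,"wx":0,"wy":0,"wz":0.55,"fingers":0.3},{"x":0.05,"y":0.2417,"z":0,"wx":0,"wy":0,"wz":0.64,"fingers":0.3},{"x":0.05,"y":0.2417,"z":0,"wx":0,"wy":0,"wz":0.64,"fingers":0.3},{"x":0.05,"y":0.2417,"z":0,"wx":0,"wy":0,"wz":0.64,"fingers":0.3}]'
python3 -c "
from h import *
print(read_state()['tcp_pos'],np.degrees(tooly()),read_state()['joint_pos'])"
```

```text
clock: 17.8
tcp_pos: [504.7, -18.9, 132.4]
tcp_rot: [1.398, -2.813, -0.003]
contact_force: [0.4, -0.4, -0.4]
opening: 0.411
grasp_force: 31.1
clock: 18.6
tcp_pos: [554.2, 219.7, 132.1]
tcp_rot: [2.205, -2.235, -0.0]
contact_force: [-0.5, -0.2, -1.1]
opening: 0.407
grasp_force: 31.1
[554.22456967 219.72161795 132.13466067] 179.2223561244188 [ 3.77826829e-01  4.37368785e-01 -1.36456621e-01  9.99202477e-01
 -7.17603784e-04 -1.17939761e+00]
```

```bash

python3 -m creep '[{"x":0.001,"y":0,"z":-0.04,"wx":0,"wy":0,"wz":0,"fingers":0.3},{"x":0.001,"y":0,"z":-0.07,"wx":0,"wy":0,"wz":0,"fingers":0.3},{"x":0.001,"y":0,"z":-0.08,"wx":0,"wy":0,"wz":0,"fingers":0.3},{"x":0.001,"y":0,"z":-0.085,"wx":0,"wy":0,"wz":0,"fingers":0.3},{"x":0.001,"y":0,"z":-0.088,"wx":0,"wy":0,"wz":0,"fingers":0.3},{"x":0.001,"y":0,"z":-0.09,"wx":0,"wy":0,"wz":0,"fingers":0.3}]'
python3 -c "
from h import *
t=snap('scene'); cv2.imwrite('pics/s8.png',cv2.resize(t[150:300,260:460],None,fx=3.5,fy=3.5,interpolation=cv2.INTER_CUBIC))"
```

```text
clock: 19.2
tcp_pos: [555.3, 218.3, 44.2]
tcp_rot: [2.204, -2.236, 0.002]
contact_force: [-4.5, -4.4, 3.3]
opening: 0.413
grasp_force: 31.4
```

```bash

python3 -m creep '[{"x":-0.0007,"y":-0.001,"z":0,"wx":0,"wy":0,"wz":0,"fingers":0.3},{"x":-0.0007,"y":-0.001,"z":-0.002,"wx":0,"wy":0,"wz":0,"fingers":0.3},{"x":-0.0007,"y":-0.001,"z":-0.004,"wx":0,"wy":0,"wz":0,"fingers":0.3}]'
python3 -m creep '[{"x":0,"y":0,"z":-0.002,"wx":0,"wy":0,"wz":0,"fingers":0.3},{"x":0,"y":0,"z":-0.004,"wx":0,"wy":0,"wz":0,"fingers":0.3},{"x":0,"y":0,"z":-0.004,"wx":0,"wy":0,"wz":0,"fingers":0.3}]'
```

```text
clock: 19.55
tcp_pos: [555.1, 218.3, 40.0]
tcp_rot: [2.206, -2.237, 0.002]
contact_force: [-2.2, -4.8, 3.3]
opening: 0.413
grasp_force: 31.4
clock: 19.85
tcp_pos: [555.1, 218.3, 35.6]
tcp_rot: [2.205, -2.236, 0.002]
contact_force: [-3.1, -4.6, 1.4]
opening: 0.41
grasp_force: 31.4
```

```bash

python3 -m creep '[{"x":0,"y":-0.001,"z":-0.0015,"wx":0,"wy":0,"wz":0,"fingers":0.3},{"x":0,"y":-0.001,"z":-0.003,"wx":0,"wy":0,"wz":0,"fingers":0.3},{"x":0,"y":-0.001,"z":-0.003,"wx":0,"wy":0,"wz":0,"fingers":0.3}]'
python3 -m creep '[{"x":0,"y":0,"z":0,"wx":0,"wy":0,"wz":0,"fingers":0.55},{"x":0,"y":0,"z":0,"wx":0,"wy":0,"wz":0,"fingers":0.55},{"x":0,"y":0,"z":0.04,"wx":0,"wy":0,"wz":0,"fingers":0.55},{"x":0,"y":0,"z":0.08,"wx":0,"wy":0,"wz":0,"fingers":0.6},{"x":0,"y":-0.04,"z":0.1,"wx":0,"wy":0,"wz":-0.1,"fingers":0.7},{"x":0,"y":-0.09,"z":0.1,"wx":0,"wy":0,"wz":-0.24,"fingers":0.7},{"x":0,"y":-0.135,"z":0.1,"wx":0,"wy":0,"wz":-0.38,"fingers":0.7},{"x":0,"y":-0.18,"z":0.1,"wx":0,"wy":0,"wz":-0.52,"fingers":0.7}]'
python3 -c "
from h import *
t=snap('top','t8.png'); caps(t); print(read_state()['tcp_pos'],np.degrees(tooly()))"
```

```text
clock: 20.15
tcp_pos: [555.4, 218.0, 33.8]
tcp_rot: [-2.206, 2.236, -0.001]
contact_force: [-4.6, -3.7, 9.4]
opening: 0.414
grasp_force: 32.0
clock: 20.95
tcp_pos: [556.4, 37.0, 133.0]
tcp_rot: [-1.549, 2.729, -0.001]
contact_force: [0.9, -0.3, -0.1]
opening: 0.701
grasp_force: 0.0
jar [411.8 164.8] [ 574.4 -338.2] pca -98.8 mean -116.1 [3.1 4.6]
jar [165.5 166.5] [555.8 222.2] pca 16.4 mean 9.6 [3.7 9.1]
jar [362.6 170.5] [ 558.2 -225. ] pca 81.5 mean 67.5 [2.2 4.4]
jar [404.8 217. ] [ 453.9 -320.9] pca -8.5 mean -27.0 [2.2 3.9]
[555.88639547  30.10900564 132.75442785] 148.561152537897
```

```bash

python3 -m creep '[{"x":0.0,"y":-0.04,"z":0,"wx":0,"wy":0,"wz":-0.148,"fingers":0.7},{"x":0.0,"y":-0.08,"z":0,"wx":0,"wy":0,"wz":-0.296,"fingers":0.7},{"x":0.0,"y":-0.12,"z":0,"wx":0,"wy":0,"wz":-0.444,"fingers":0.7},{"x":0.0,"y":-0.16,"z":0,"wx":0,"wy":0,"wz":-0.592,"fingers":0.7},{"x":0.0,"y":-0.2,"z":0,"wx":0,"wy":0,"wz":-0.74,"fingers":0.7},{"x":0.002,"y":-0.24,"z":0,"wx":0,"wy":0,"wz":-0.888,"fingers":0.7},{"x":0.002,"y":-0.263,"z":0,"wx":0,"wy":0,"wz":-1.03,"fingers":0.7},{"x":0.002,"y":-0.263,"z":0,"wx":0,"wy":0,"wz":-1.166,"fingers":0.7}]'
python3 -m creep '[{"x":0,"y":0,"z":0,"wx":0,"wy":0,"wz":0,"fingers":0.7},{"x":0,"y":0,"z":0,"wx":0,"wy":0,"wz":0,"fingers":0.7}]'
python3 -c "
from h import *
print(read_state()['tcp_pos'],np.degrees(tooly()))"
```

```text
clock: 21.8
tcp_pos: [558.7, -228.5, 132.3]
tcp_rot: [0.216, 3.131, -0.002]
contact_force: [-0.7, 0.1, 0.9]
opening: 0.7
grasp_force: 0.0
clock: 22.0
tcp_pos: [557.8, -224.8, 132.2]
tcp_rot: [0.197, 3.135, 0.001]
contact_force: [-1.2, -0.0, -0.6]
opening: 0.7
grasp_force: 0.0
[ 557.7669681  -224.78422982  132.24645683] 82.82162756271839
```

```bash

python3 -m creep '[{"x":0,"y":0,"z":-0.035,"wx":0,"wy":0,"wz":0,"fingers":0.7},{"x":0,"y":0,"z":-0.07,"wx":0,"wy":0,"wz":0,"fingers":0.7},{"x":0,"y":0,"z":-0.1,"wx":0,"wy":0,"wz":0,"fingers":0.7},{"x":0,"y":0,"z":-0.109,"wx":0,"wy":0,"wz":0,"fingers":0.7},{"x":0,"y":0,"z":-0.109,"wx":0,"wy":0,"wz":0,"fingers":0.5},{"x":0,"y":0,"z":-0.109,"wx":0,"wy":0,"wz":0,"fingers":0.3},{"x":0,"y":0,"z":-0.109,"wx":0,"wy":0,"wz":0,"fingers":0.3},{"x":0,"y":0,"z":-0.109,"wx":0,"wy":0,"wz":0,"fingers":0.3}]'
python3 -m creep '[{"x":0,"y":0,"z":0.035,"wx":0,"wy":0,"wz":0,"fingers":0.3},{"x":0,"y":0,"z":0.07,"wx":0,"wy":0,"wz":0,"fingers":0.3},{"x":0,"y":0,"z":0.109,"wx":0,"wy":0,"wz":0,"fingers":0.3},{"x":0,"y":0.03,"z":0.109,"wx":0,"wy":0,"wz":-0.12,"fingers":0.3},{"x":0,"y":0.07,"z":0.109,"wx":0,"wy":0,"wz":-0.25,"fingers":0.3},{"x":0,"y":0.11,"z":0.109,"wx":0,"wy":0,"wz":-0.38,"fingers":0.3},{"x":0,"y":0.15,"z":0.109,"wx":0,"wy":0,"wz":-0.51,"fingers":0.3},{"x":0,"y":0.18,"z":0.109,"wx":0,"wy":0,"wz":-0.64,"fingers":0.3}]'
python3 -m creep '[{"x":0,"y":0.03,"z":0,"wx":0,"wy":0,"wz":-0.13,"fingers":0.3},{"x":0,"y":0.07,"z":0,"wx":0,"wy":0,"wz":-0.26,"fingers":0.3},{"x":0,"y":0.11,"z":0,"wx":0,"wy":0,"wz":-0.39,"fingers":0.3},{"x":0,"y":0.15,"z":0,"wx":0,"wy":0,"wz":-0.52,"fingers":0.3},{"x":0,"y":0.18,"z":0,"wx":0,"wy":0,"wz":-0.65,"fingers":0.3},{"x":-0.003,"y":0.201,"z":0,"wx":0,"wy":0,"wz":-0.79,"fingers":0.3},{"x":-0.003,"y":0.201,"z":0,"wx":0,"wy":0,"wz":-0.81,"fingers":0.3},{"x":-0.003,"y":0.201,"z":0,"wx":0,"wy":0,"wz":-0.81,"fingers":0.3}]'
python3 -c "
from h import *
print(read_state()['tcp_pos'],np.degrees(tooly()))"
```

```text
clock: 22.8
tcp_pos: [558.4, -225.5, 24.9]
tcp_rot: [0.201, 3.132, -0.001]
contact_force: [-0.1, -0.8, -0.1]
opening: 0.409
grasp_force: 31.4
clock: 23.6
tcp_pos: [557.3, -43.0, 133.4]
tcp_rot: [1.184, 2.909, 0.002]
contact_force: [0.8, -0.6, -0.4]
opening: 0.412
grasp_force: 31.5
clock: 24.4
tcp_pos: [554.2, 156.0, 132.9]
tcp_rot: [2.227, 2.215, 0.001]
contact_force: [-0.0, -1.1, -0.6]
opening: 0.41
grasp_force: 31.4
[554.24347789 155.95350489 132.89415827] -0.3159883396881425
```

```bash

python3 -m creep '[{"x":0,"y":0,"z":-0.04,"wx":0,"wy":0,"wz":0,"fingers":0.3},{"x":0,"y":0,"z":-0.07,"wx":0,"wy":0,"wz":0,"fingers":0.3},{"x":0,"y":0,"z":-0.08,"wx":0,"wy":0,"wz":0,"fingers":0.3},{"x":0,"y":0,"z":-0.085,"wx":0,"wy":0,"wz":0,"fingers":0.3},{"x":0,"y":0,"z":-0.088,"wx":0,"wy":0,"wz":0,"fingers":0.3},{"x":0,"y":0,"z":-0.09,"wx":0,"wy":0,"wz":0,"fingers":0.3}]'
python3 -m creep '[{"x":0,"y":0,"z":-0.002,"wx":0,"wy":0,"wz":0,"fingers":0.3},{"x":0,"y":0,"z":-0.004,"wx":0,"wy":0,"wz":0,"fingers":0.3},{"x":0,"y":0,"z":-0.004,"wx":0,"wy":0,"wz":0,"fingers":0.3}]'
```

```text
clock: 25.0
tcp_pos: [553.1, 156.1, 46.2]
tcp_rot: [-2.228, -2.211, -0.002]
contact_force: [-11.5, 2.6, 27.2]
opening: 0.41
grasp_force: 36.1
clock: 25.3
tcp_pos: [553.8, 158.1, 44.0]
tcp_rot: [-2.226, -2.211, -0.009]
contact_force: [-12.8, 5.8, 27.3]
opening: 0.414
grasp_force: 37.9
```

```bash

python3 -m creep '[{"x":0,"y":0,"z":0.008,"wx":0,"wy":0,"wz":0,"fingers":0.3},{"x":-0.001,"y":0.0015,"z":0.008,"wx":0,"wy":0,"wz":0,"fingers":0.3},{"x":-0.001,"y":0.0015,"z":0.008,"wx":0,"wy":0,"wz":0,"fingers":0.3}]'
python3 -m creep '[{"x":0,"y":0,"z":-0.004,"wx":0,"wy":0,"wz":0,"fingers":0.3},{"x":0,"y":0,"z":-0.006,"wx":0,"wy":0,"wz":0,"fingers":0.3},{"x":0,"y":0,"z":-0.008,"wx":0,"wy":0,"wz":0,"fingers":0.3},{"x":0,"y":0,"z":-0.008,"wx":0,"wy":0,"wz":0,"fingers":0.3}]'
```

```text
clock: 25.6
tcp_pos: [554.2, 157.3, 47.2]
tcp_rot: [2.23, 2.212, 0.003]
contact_force: [0.5, -0.0, -0.8]
opening: 0.413
grasp_force: 34.5
clock: 26.0
tcp_pos: [554.3, 159.4, 42.0]
tcp_rot: [-2.229, -2.212, -0.009]
contact_force: [-8.0, 3.7, 25.7]
opening: 0.413
grasp_force: 37.5
```

```bash

python3 -m creep '[{"x":0,"y":0,"z":0.008,"wx":0,"wy":0,"wz":0,"fingers":0.3},{"x":-0.0005,"y":0.0015,"z":0.01,"wx":0,"wy":0,"wz":0,"fingers":0.3},{"x":-0.0005,"y":0.0015,"z":0.014,"wx":0,"wy":0,"wz":0,"fingers":0.3}]'
python3 - <<'E'
from h import *
t=snap("top","t9.png"); s=snap("scene","s9.png")
a=cv2.resize(s[160:290,270:430],None,fx=4.6,fy=4.6,interpolation=cv2.INTER_CUBIC); cv2.imwrite("pics/s9c.png",a)
E
```

```text
clock: 26.3
tcp_pos: [552.1, 158.6, 51.4]
tcp_rot: [-2.23, -2.212, 0.002]
contact_force: [-0.1, 0.1, -1.3]
opening: 0.412
grasp_force: 34.8
```

View pics/s9c.png

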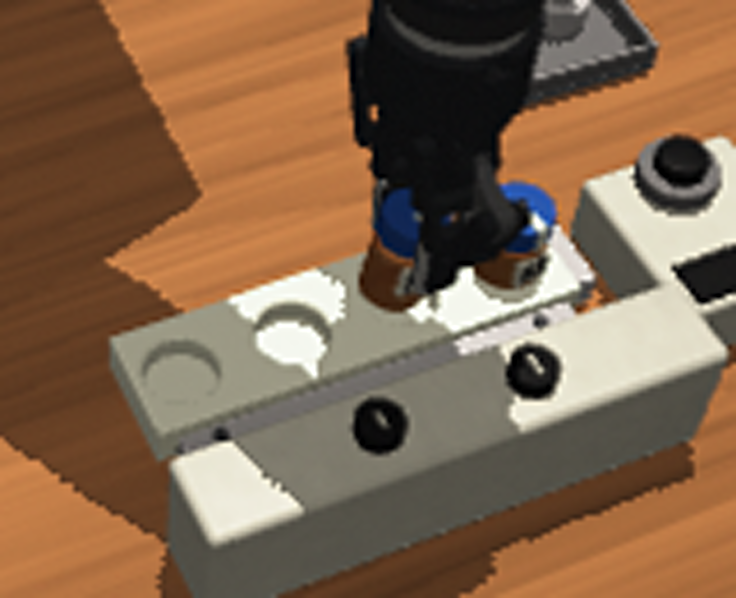

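The held jar A seems slightly off well 2, while jar C is seated in well 3 and the carrier is flush. I'll measure the offset by projecting expected positions into the scene view.

```bash

python3 - <<'E'
from h import *
s=cv2.imread("pics/s9.png"); print(read_state()["tcp_pos"])
for n,p in (("h0",(552.9,33.8,24)),("h1",(553.8,95.8,24)),("h2",(554.6,157.8,24)),("h3",(555.5,219.8,24))): print(n,np.round(proj("scene",p),1))
def sil(x,y,z0,z1):
    P=np.array([proj("scene",(x+18*np.cos(a),y+18*np.sin(a),z)) for z in (z0,z1) for a in np.linspace(0,6.28,72)])
    return P
for n,(x,y,z) in (("A",(553.4,158.6,27)),("C",(555.4,218,10))):
    P=sil(x,y,z,z+40); print(n,"u range",P[:,0].min().round(1),P[:,0].max().round(1),"v max",P[:,1].max().round(1),"bottom c",np.round(proj("scene",(x,y,z)),1), "cap c",np.round(proj("scene",(x,y,z+56)),1))
hsv=cv2.cvtColor(s,cv2.COLOR_BGR2HSV)
b=cv2.inRange(hsv,(100,120,40),(130,255,255))
for st,c,m in comps(b,40,900):
    if 330<c[0]<400: print("blue",st,c.round(1))
for r in range(212,228,3):
    print(r,[ (int(c), hsv[r,c].tolist()) for c in range(345,353)])
# wells: bright/dark edges around well0/1 in gray rows
g=cv2.cvtColor(s,cv2.COLOR_BGR2GRAY)
print(g[241,294:325].tolist()); print(g[233,318:348].tolist())
E
```

```text
[552.55404625 158.6747587   51.87228125]
h0 [309.6 240. ]
h1 [333.7 231.8]
h2 [357.2 223.7]
h3 [380.  215.9]
A u range 349.8 367.3 v max 228.5 bottom c [357.4 222.5] cap c [360.2 207.3]
C u range 370.9 388.7 v max 225.5 bottom c [378.4 219.7] cap c [382.1 204.8]
blue [352 201   9  15 102] [356.3 208.1]
blue [379 200  12   9  52] [384.8 202.8]
212 [(345, [13, 162, 184]), (346, [12, 161, 184]), (347, [13, 161, 182]), (348, [13, 164, 184]), (349, [13, 162, 184]), (350, [12, 170, 153]), (351, [11, 201, 75]), (352, [8, 148, 86])]
215 [(345, [13, 164, 193]), (346, [14, 140, 184]), (347, [16, 105, 175]), (348, [23, 45, 158]), (349, [18, 73, 133]), (350, [12, 198, 58]), (351, [13, 179, 64]), (352, [13, 179, 67])]
218 [(345, [27, 36, 156]), (346, [27, 36, 156]), (347, [26, 38, 155]), (348, [20, 65, 126]), (349, [12, 206, 57]), (350, [12, 181, 62]), (351, [12, 181, 62]), (352, [11, 182, 63])]
221 [(345, [26, 38, 153]), (346, [27, 36, 157]), (347, [26, 38, 147]), (348, [12, 221, 53]), (349, [12, 193, 58]), (350, [11, 183, 60]), (351, [11, 183, 60]), (352, [11, 187, 64])]
224 [(345, [26, 41, 149]), (346, [26, 36, 154]), (347, [27, 38, 155]), (348, [26, 44, 133]), (349, [14, 117, 83]), (350, [12, 203, 59]), (351, [12, 186, 63]), (352, [11, 179, 64])]
227 [(345, [26, 39, 151]), (346, [26, 38, 154]), (347, [27, 36, 155]), (348, [26, 38, 155]), (349, [27, 36, 154]), (350, [29, 35, 151]), (351, [27, 36, 155]), (352, [27, 38, 147])]
[74, 97, 96, 110, 156, 152, 134, 118, 152, 152, 152, 152, 151, 151, 151, 151, 151, 151, 151, 151, 151, 152, 143, 108, 141, 152, 152, 152, 151, 152, 152]
[151, 151, 152, 151, 151, 150, 147, 178, 254, 248, 245, 245, 245, 245, 245, 245, 245, 245, 245, 246, 250, 245, 134, 95, 140, 152, 151, 151, 151, 152]
```

The cap matches the TCP but the bottom sits about 4 mm towards −y, so the rim contact has tilted jar A in the grip. I'll set it flat on the bench in front of the carrier, regrip it a quarter turn round to centre it, and try again.

```bash

python3 -m creep '[{"x":0,"y":0,"z":0.03,"wx":0,"wy":0,"wz":0,"fingers":0.3},{"x":-0.04,"y":0,"z":0.03,"wx":0,"wy":0,"wz":0,"fingers":0.3},{"x":-0.084,"y":0,"z":0.03,"wx":0,"wy":0,"wz":0,"fingers":0.3},{"x":-0.084,"y":0,"z":0,"wx":0,"wy":0,"wz":0,"fingers":0.3},{"x":-0.084,"y":0,"z":-0.018,"wx":0,"wy":0,"wz":0,"fingers":0.3},{"x":-0.084,"y":0,"z":-0.024,"wx":0,"wy":0,"wz":0,"fingers":0.3},{"x":-0.084,"y":0,"z":-0.027,"wx":0,"wy":0,"wz":0,"fingers":0.3},{"x":-0.084,"y":0,"z":-0.028,"wx":0,"wy":0,"wz":0,"fingers":0.3}]'
python3 -m creep '[{"x":0,"y":0,"z":0,"wx":0,"wy":0,"wz":0,"fingers":0.5},{"x":0,"y":0,"z":0,"wx":0,"wy":0,"wz":0,"fingers":0.6},{"x":0,"y":0,"z":0.05,"wx":0,"wy":0,"wz":0,"fingers":0.7},{"x":0,"y":0,"z":0.05,"wx":0,"wy":0,"wz":0.15,"fingers":0.7}]'
```

```text
clock: 27.2
tcp_pos: [469.2, 158.9, 24.2]
tcp_rot: [2.231, 2.212, 0.0]
contact_force: [0.7, -0.2, -0.8]
opening: 0.413
grasp_force: 34.8
clock: 27.6
tcp_pos: [472.7, 160.2, 79.3]
tcp_rot: [2.051, 2.374, 0.012]
contact_force: [1.6, 0.6, 1.0]
opening: 0.698
grasp_force: 0.0
```

```bash

python3 -m creep '[{"x":0,"y":0,"z":0,"wx":0,"wy":0,"wz":0.15,"fingers":0.7},{"x":0,"y":0,"z":0,"wx":0,"wy":0,"wz":0.3,"fingers":0.7},{"x":0,"y":0,"z":0,"wx":0,"wy":0,"wz":0.45,"fingers":0.7},{"x":0,"y":0,"z":0,"wx":0,"wy":0,"wz":0.6,"fingers":0.7},{"x":0,"y":0,"z":0,"wx":0,"wy":0,"wz":0.75,"fingers":0.7},{"x":0,"y":0,"z":0,"wx":0,"wy":0,"wz":0.9,"fingers":0.7},{"x":0,"y":0,"z":0,"wx":0,"wy":0,"wz":1.05,"fingers":0.7},{"x":0,"y":0,"z":0,"wx":0,"wy":0,"wz":1.2,"fingers":0.7}]'
python3 -m creep '[{"x":0,"y":0,"z":0,"wx":0,"wy":0,"wz":0.15,"fingers":0.7},{"x":0,"y":0,"z":0,"wx":0,"wy":0,"wz":0.213,"fingers":0.7},{"x":0,"y":0,"z":-0.03,"wx":0,"wy":0,"wz":0.213,"fingers":0.7},{"x":0,"y":0,"z":-0.05,"wx":0,"wy":0,"wz":0.213,"fingers":0.7},{"x":0,"y":0,"z":-0.05,"wx":0,"wy":0,"wz":0.213,"fingers":0.5},{"x":0,"y":0,"z":-0.05,"wx":0,"wy":0,"wz":0.213,"fingers":0.3},{"x":0,"y":0,"z":-0.05,"wx":0,"wy":0,"wz":0.213,"fingers":0.3},{"x":0,"y":0,"z":-0.05,"wx":0,"wy":0,"wz":0.213,"fingers":0.3}]' 40
python3 -c "
from h import *
print(read_state()['tcp_pos'],np.degrees(tooly()))
s=snap('scene','s10.png');hsv=cv2.cvtColor(s,cv2.COLOR_BGR2HSV)
b=cv2.inRange(hsv,(100,120,40),(130,255,255))
for st,c,m in comps(b,30,900):
    if 300<c[0]<400: print('blue',st,c.round(1))
for z in (56,0): print(proj('scene',(469.5,158.9,z)))
"
```

```text
clock: 28.4
tcp_pos: [469.2, 159.0, 75.0]
tcp_rot: [0.349, 3.121, 0.001]
contact_force: [0.2, -0.3, 1.1]
opening: 0.698
grasp_force: 0.0
clock: 29.2
tcp_pos: [469.7, 159.3, 25.4]
tcp_rot: [0.025, 3.139, 0.001]
contact_force: [-0.2, 0.6, -0.9]
opening: 0.409
grasp_force: 39.9
[469.70813706 159.25829061  25.42803695] 89.0950640065742
blue [338 186  13  14 110] [343.5 192.2]
blue [375 200  16  15 154] [381.6 206.6]
(np.float64(342.10909274901013), np.float64(190.32138370704396))
(np.float64(340.1907495328309), np.float64(205.11533876979294))
```

```bash

python3 -m creep '[{"x":0,"y":0,"z":0.03,"wx":0,"wy":0,"wz":0,"fingers":0.3},{"x":0.03,"y":0,"z":0.055,"wx":0,"wy":0,"wz":0,"fingers":0.3},{"x":0.06,"y":-0.002,"z":0.055,"wx":0,"wy":0,"wz":0,"fingers":0.3},{"x":0.084,"y":-0.002,"z":0.055,"wx":0,"wy":0,"wz":0,"fingers":0.3},{"x":0.084,"y":-0.002,"z":0.035,"wx":0,"wy":0,"wz":0,"fingers":0.3},{"x":0.084,"y":-0.002,"z":0.028,"wx":0,"wy":0,"wz":0,"fingers":0.3},{"x":0.084,"y":-0.002,"z":0.026,"wx":0,"wy":0,"wz":0,"fingers":0.3}]'
python3 -m creep '[{"x":0,"y":0,"z":-0.002,"wx":0,"wy":0,"wz":0,"fingers":0.3},{"x":0,"y":0,"z":-0.003,"wx":0,"wy":0,"wz":0,"fingers":0.3},{"x":0,"y":0,"z":-0.004,"wx":0,"wy":0,"wz":0,"fingers":0.3}]'
```

```text
clock: 29.95
tcp_pos: [551.0, 156.4, 49.3]
tcp_rot: [-0.025, -3.138, 0.001]
contact_force: [-0.4, 0.4, 0.2]
opening: 0.407
grasp_force: 40.2
clock: 30.25
tcp_pos: [552.7, 157.0, 46.8]
tcp_rot: [0.024, 3.141, 0.0]
contact_force: [0.3, -0.3, -0.3]
opening: 0.409
grasp_force: 40.2
```

```bash

python3 -m creep '[{"x":0,"y":0,"z":-0.002,"wx":0,"wy":0,"wz":0,"fingers":0.3},{"x":0,"y":0,"z":-0.004,"wx":0,"wy":0,"wz":0,"fingers":0.3},{"x":0,"y":0,"z":-0.006,"wx":0,"wy":0,"wz":0,"fingers":0.3},{"x":0,"y":0,"z":-0.008,"wx":0,"wy":0,"wz":0,"fingers":0.3}]'
python3 -m creep '[{"x":0,"y":0,"z":-0.002,"wx":0,"wy":0,"wz":0,"fingers":0.3},{"x":0,"y":0,"z":-0.004,"wx":0,"wy":0,"wz":0,"fingers":0.3},{"x":0,"y":0,"z":-0.005,"wx":0,"wy":0,"wz":0,"fingers":0.3}]'
```

```text
clock: 30.65
tcp_pos: [552.7, 156.8, 38.2]
tcp_rot: [0.025, 3.141, -0.0]
contact_force: [1.0, -0.1, -1.0]
opening: 0.41
grasp_force: 40.2
clock: 30.95
tcp_pos: [552.8, 156.8, 34.3]
tcp_rot: [0.025, 3.141, 0.0]
contact_force: [-4.5, -2.1, 14.5]
opening: 0.406
grasp_force: 41.4
```

Jar A is down on the floor of well 2, with a clean 14 N at the bottom. Next is jar D (454,−321), squeezed in two directions to centre it before carrying.

```bash

python3 -m creep '[{"x":0,"y":0,"z":0.001,"wx":0,"wy":0,"wz":0,"fingers":0.52},{"x":0,"y":0,"z":0.001,"wx":0,"wy":0,"wz":0,"fingers":0.52},{"x":0,"y":0,"z":0.04,"wx":0,"wy":0,"wz":0,"fingers":0.52},{"x":0,"y":0,"z":0.08,"wx":0,"wy":0,"wz":0,"fingers":0.52},{"x":0,"y":-0.02,"z":0.1,"wx":0,"wy":0,"wz":0.1,"fingers":0.7},{"x":-0.01,"y":-0.06,"z":0.1,"wx":0,"wy":0,"wz":0.22,"fingers":0.7},{"x":-0.02,"y":-0.1,"z":0.1,"wx":0,"wy":0,"wz":0.34,"fingers":0.7},{"x":-0.03,"y":-0.14,"z":0.1,"wx":0,"wy":0,"wz":0.46,"fingers":0.7}]' 35
python3 -m creep '[{"x":-0.009,"y":-0.042,"z":0,"wx":0,"wy":0,"wz":0.13,"fingers":0.7},{"x":-0.018,"y":-0.084,"z":0,"wx":0,"wy":0,"wz":0.26,"fingers":0.7},{"x":-0.027,"y":-0.126,"z":0,"wx":0,"wy":0,"wz":0.39,"fingers":0.7},{"x":-0.036,"y":-0.168,"z":0,"wx":0,"wy":0,"wz":0.52,"fingers":0.7},{"x":-0.045,"y":-0.21,"z":0,"wx":0,"wy":0,"wz":0.65,"fingers":0.7},{"x":-0.054,"y":-0.252,"z":0,"wx":0,"wy":0,"wz":0.78,"fingers":0.7},{"x":-0.063,"y":-0.294,"z":0,"wx":0,"wy":0,"wz":0.884,"fingers":0.7},{"x":-0.069,"y":-0.338,"z":0,"wx":0,"wy":0,"wz":0.884,"fingers":0.7}]'
python3 -m creep '[{"x":0,"y":0,"z":0,"wx":0,"wy":0,"wz":0,"fingers":0.7},{"x":0,"y":0,"z":0,"wx":0,"wy":0,"wz":0,"fingers":0.7}]'
python3 -c "
from h import *
t=snap('top','t11.png'); caps(t); print(read_state()['tcp_pos'],np.degrees(tooly()))"
```

```text
clock: 31.75
tcp_pos: [522.5, 15.8, 133.5]
tcp_rot: [-0.701, 3.062, -0.001]
contact_force: [0.9, 0.2, -0.2]
opening: 0.703
grasp_force: 0.0
clock: 32.55
tcp_pos: [452.7, -322.6, 133.2]
tcp_rot: [-1.938, 2.472, 0.001]
contact_force: [1.1, 0.2, -0.5]
opening: 0.703
grasp_force: 0.0
clock: 32.75
tcp_pos: [453.2, -321.9, 133.0]
tcp_rot: [-1.933, 2.476, 0.001]
contact_force: [0.4, 0.8, 0.4]
opening: 0.704
grasp_force: 0.0
jar [411.5 164.5] [ 575.1 -337.6] pca -99.9 mean -119.5 [3.3 4.4]
jar [165.7 167. ] [554.6 221.8] pca 17.7 mean 14.5 [3.5 8.8]
jar [193.6 167.8] [554.4 159. ] pca 9.5 mean 2.9 [3.9 8.8]
jar [404.8 217. ] [ 453.9 -320.9] pca -33.9 mean -16.1 [3.6 7.9]
[ 453.29452    -320.75268316  132.91301904] 166.0619977382042
```

```bash

python3 -m creep '[{"x":0,"y":0,"z":-0.035,"wx":0,"wy":0,"wz":0,"fingers":0.7},{"x":0,"y":0,"z":-0.07,"wx":0,"wy":0,"wz":0,"fingers":0.7},{"x":0,"y":0,"z":-0.1,"wx":0,"wy":0,"wz":0,"fingers":0.7},{"x":0,"y":0,"z":-0.109,"wx":0,"wy":0,"wz":0,"fingers":0.7},{"x":0,"y":0,"z":-0.109,"wx":0,"wy":0,"wz":0,"fingers":0.5},{"x":0,"y":0,"z":-0.109,"wx":0,"wy":0,"wz":0,"fingers":0.3},{"x":0,"y":0,"z":-0.109,"wx":0,"wy":0,"wz":0,"fingers":0.3},{"x":0,"y":0,"z":-0.109,"wx":0,"wy":0,"wz":0,"fingers":0.3}]' 25
python3 -m creep '[{"x":0,"y":0,"z":0,"wx":0,"wy":0,"wz":0,"fingers":0.65},{"x":0,"y":0,"z":0,"wx":0,"wy":0,"wz":0,"fingers":0.7},{"x":0,"y":0,"z":0,"wx":0,"wy":0,"wz":-0.14,"fingers":0.7},{"x":0,"y":0,"z":0,"wx":0,"wy":0,"wz":-0.28,"fingers":0.7},{"x":0,"y":0,"z":0,"wx":0,"wy":0,"wz":-0.42,"fingers":0.7},{"x":0,"y":0,"z":0,"wx":0,"wy":0,"wz":-0.56,"fingers":0.7},{"x":0,"y":0,"z":0,"wx":0,"wy":0,"wz":-0.7,"fingers":0.7},{"x":0,"y":0,"z":0,"wx":0,"wy":0,"wz":-0.84,"fingers":0.7}]'
python3 -m creep '[{"x":0,"y":0,"z":0,"wx":0,"wy":0,"wz":-0.14,"fingers":0.7},{"x":0,"y":0,"z":0,"wx":0,"wy":0,"wz":-0.28,"fingers":0.7},{"x":0,"y":0,"z":0,"wx":0,"wy":0,"wz":-0.42,"fingers":0.7},{"x":0,"y":0,"z":0,"wx":0,"wy":0,"wz":-0.56,"fingers":0.7},{"x":0,"y":0,"z":0,"wx":0,"wy":0,"wz":-0.7,"fingers":0.7},{"x":0,"y":0,"z":0,"wx":0,"wy":0,"wz":-0.731,"fingers":0.5},{"x":0,"y":0,"z":0,"wx":0,"wy":0,"wz":-0.731,"fingers":0.3},{"x":0,"y":0,"z":0,"wx":0,"wy":0,"wz":-0.731,"fingers":0.3}]' 40
python3 -m creep '[{"x":0,"y":0,"z":0,"wx":0,"wy":0,"wz":0,"fingers":0.3}]'
```

```text
clock: 33.6
tcp_pos: [454.6, -321.7, 25.7]
tcp_rot: [-1.936, 2.473, -0.004]
contact_force: [-0.8, -0.0, -0.7]
opening: 0.415
grasp_force: 26.5
clock: 34.4
tcp_pos: [453.7, -321.3, 24.6]
tcp_rot: [-0.75, 3.05, -0.0]
contact_force: [-0.4, -0.7, 0.0]
opening: 0.701
grasp_force: 0.0
clock: 35.2
tcp_pos: [454.0, -321.7, 24.8]
tcp_rot: [0.38, 3.118, -0.001]
contact_force: [-0.2, -0.5, 3.0]
opening: 0.41
grasp_force: 39.9
clock: 35.3
tcp_pos: [454.0, -321.7, 24.8]
tcp_rot: [0.38, 3.118, -0.002]
contact_force: [-0.8, -1.1, 4.5]
opening: 0.405
grasp_force: 40.0
```

```bash

python3 -m creep '[{"x":0,"y":0,"z":0.035,"wx":0,"wy":0,"wz":0,"fingers":0.3},{"x":0,"y":0,"z":0.075,"wx":0,"wy":0,"wz":0,"fingers":0.3},{"x":0,"y":0,"z":0.1,"wx":0,"wy":0,"wz":0,"fingers":0.3},{"x":0.01,"y":0.04,"z":0.1,"wx":0,"wy":0,"wz":0.1,"fingers":0.3},{"x":0.02,"y":0.08,"z":0.1,"wx":0,"wy":0,"wz":0.229,"fingers":0.3},{"x":0.03,"y":0.125,"z":0.1,"wx":0,"wy":0,"wz":0.229,"fingers":0.3},{"x":0.04,"y":0.17,"z":0.1,"wx":0,"wy":0,"wz":0.229,"fingers":0.3},{"x":0.05,"y":0.2,"z":0.1,"wx":0,"wy":0,"wz":0.229,"fingers":0.3}]'
python3 -m creep '[{"x":0.01,"y":0.04,"z":0,"wx":0,"wy":0,"wz":0,"fingers":0.3},{"x":0.02,"y":0.08,"z":0,"wx":0,"wy":0,"wz":0,"fingers":0.3},{"x":0.03,"y":0.12,"z":0,"wx":0,"wy":0,"wz":0,"fingers":0.3},{"x":0.04,"y":0.16,"z":0,"wx":0,"wy":0,"wz":0,"fingers":0.3},{"x":0.048,"y":0.2,"z":0,"wx":0,"wy":0,"wz":0,"fingers":0.3},{"x":0.048,"y":0.2165,"z":0,"wx":0,"wy":0,"wz":0,"fingers":0.3},{"x":0.048,"y":0.2165,"z":0,"wx":0,"wy":0,"wz":0,"fingers":0.3},{"x":0.048,"y":0.2165,"z":0,"wx":0,"wy":0,"wz":0,"fingers":0.3}]'
python3 -c "
from h import *
import time
print(read_state()['tcp_pos'],np.degrees(tooly()))"
```

```text
clock: 36.1
tcp_pos: [502.8, -118.1, 123.8]
tcp_rot: [-0.019, -3.14, -0.003]
contact_force: [-0.5, -0.1, -0.8]
opening: 0.408
grasp_force: 40.4
clock: 36.9
tcp_pos: [550.8, 94.9, 123.8]
tcp_rot: [-0.021, -3.14, 0.002]
contact_force: [0.6, -1.0, -1.5]
opening: 0.408
grasp_force: 40.5
[550.75027992  94.90811899 123.7930676 ] 89.24601721329772
```

```bash

python3 -m creep '[{"x":0.0005,"y":0,"z":-0.04,"wx":0,"wy":0,"wz":0,"fingers":0.3},{"x":0.0005,"y":0,"z":-0.065,"wx":0,"wy":0,"wz":0,"fingers":0.3},{"x":0.0005,"y":0,"z":-0.072,"wx":0,"wy":0,"wz":0,"fingers":0.3},{"x":0.0005,"y":0,"z":-0.074,"wx":0,"wy":0,"wz":0,"fingers":0.3},{"x":0.0005,"y":0,"z":-0.076,"wx":0,"wy":0,"wz":0,"fingers":0.3},{"x":0.0005,"y":0,"z":-0.077,"wx":0,"wy":0,"wz":0,"fingers":0.3},{"x":0.0005,"y":0,"z":-0.078,"wx":0,"wy":0,"wz":0,"fingers":0.3}]'
```

```text
clock: 37.6
tcp_pos: [553.3, 95.1, 48.0]
tcp_rot: [0.022, 3.139, -0.0]
contact_force: [-0.3, -1.0, 0.2]
opening: 0.406
grasp_force: 40.5
```

```bash

python3 -m creep '[{"x":-0.0008,"y":0,"z":-0.001,"wx":0,"wy":0,"wz":0,"fingers":0.3},{"x":-0.0008,"y":0,"z":-0.002,"wx":0,"wy":0,"wz":0,"fingers":0.3},{"x":-0.0008,"y":0,"z":-0.003,"wx":0,"wy":0,"wz":0,"fingers":0.3}]'
python3 -m creep '[{"x":0,"y":0,"z":-0.002,"wx":0,"wy":0,"wz":0,"fingers":0.3},{"x":0,"y":0,"z":-0.004,"wx":0,"wy":0,"wz":0,"fingers":0.3}]'
```

```text
clock: 37.9
tcp_pos: [551.5, 95.6, 43.4]
tcp_rot: [0.021, 3.141, 0.0]
contact_force: [1.1, 0.1, -1.0]
opening: 0.412
grasp_force: 40.5
clock: 38.1
tcp_pos: [551.4, 95.5, 39.1]
tcp_rot: [-0.021, -3.141, -0.0]
contact_force: [-0.6, 0.8, -1.4]
opening: 0.406
grasp_force: 40.5
```

```bash

python3 -m creep '[{"x":0,"y":0,"z":-0.002,"wx":0,"wy":0,"wz":0,"fingers":0.3},{"x":0,"y":0,"z":-0.004,"wx":0,"wy":0,"wz":0,"fingers":0.3},{"x":0,"y":0,"z":-0.005,"wx":0,"wy":0,"wz":0,"fingers":0.3}]'
python3 -m creep '[{"x":0,"y":0,"z":0.001,"wx":0,"wy":0,"wz":0,"fingers":0.52},{"x":0,"y":0,"z":0.001,"wx":0,"wy":0,"wz":0,"fingers":0.52},{"x":0,"y":0,"z":0.04,"wx":0,"wy":0,"wz":0,"fingers":0.52},{"x":0,"y":0,"z":0.08,"wx":0,"wy":0,"wz":0,"fingers":0.52},{"x":0,"y":-0.03,"z":0.1,"wx":0,"wy":0,"wz":-0.12,"fingers":0.7},{"x":0,"y":-0.075,"z":0.1,"wx":0,"wy":0,"wz":-0.24,"fingers":0.7},{"x":0,"y":-0.12,"z":0.1,"wx":0,"wy":0,"wz":-0.36,"fingers":0.7},{"x":0,"y":-0.16,"z":0.1,"wx":0,"wy":0,"wz":-0.48,"fingers":0.7}]' 25
python3 -m creep '[{"x":0.003,"y":-0.045,"z":0,"wx":0,"wy":0,"wz":-0.1,"fingers":0.7},{"x":0.006,"y":-0.09,"z":0,"wx":0,"wy":0,"wz":-0.2,"fingers":0.7},{"x":0.01,"y":-0.135,"z":0,"wx":0,"wy":0,"wz":-0.304,"fingers":0.7},{"x":0.013,"y":-0.18,"z":0,"wx":0,"wy":0,"wz":-0.304,"fingers":0.7},{"x":0.017,"y":-0.225,"z":0,"wx":0,"wy":0,"wz":-0.304,"fingers":0.7},{"x":0.023,"y":-0.273,"z":0,"wx":0,"wy":0,"wz":-0.304,"fingers":0.7},{"x":0.023,"y":-0.273,"z":0,"wx":0,"wy":0,"wz":-0.304,"fingers":0.7},{"x":0.023,"y":-0.273,"z":0,"wx":0,"wy":0,"wz":-0.304,"fingers":0.7}]'
python3 -c "
from h import *
t=snap('top','t12.png'); caps(t); print(read_state()['tcp_pos'],np.degrees(tooly()))
cv2.imwrite('pics/t12c.png',cv2.resize(t[140:200,140:285],None,fx=5.5,fy=5.5,interpolation=cv2.INTER_CUBIC))"
```

```text
clock: 38.4
tcp_pos: [551.3, 95.4, 34.8]
tcp_rot: [0.022, 3.142, 0.0]
contact_force: [-2.7, -0.5, 10.7]
opening: 0.412
grasp_force: 41.4
clock: 39.2
tcp_pos: [551.5, -66.4, 134.8]
tcp_rot: [0.775, 3.043, -0.0]
contact_force: [-0.5, -0.1, 0.1]
opening: 0.7
grasp_force: 0.0
clock: 40.0
tcp_pos: [574.0, -338.7, 133.6]
tcp_rot: [-1.223, -2.893, -0.001]
contact_force: [0.3, 0.5, -0.3]
opening: 0.698
grasp_force: 0.0
jar [411.8 164.8] [ 574.3 -338.3] pca -121.0 mean -115.3 [2.8 4. ]
jar [165.5 166.9] [554.8 222.1] pca 16.4 mean 10.5 [3.9 8.7]
jar [193.5 167.9] [554.2 159.1] pca 10.3 mean -8.1 [4.2 8.7]
jar [220.9 169.5] [552.2  97.3] pca 5.2 mean 12.6 [4.3 8.7]
[ 573.88695087 -337.43726305  133.74274374] 44.25349399037196
```

View pics/t12c.png

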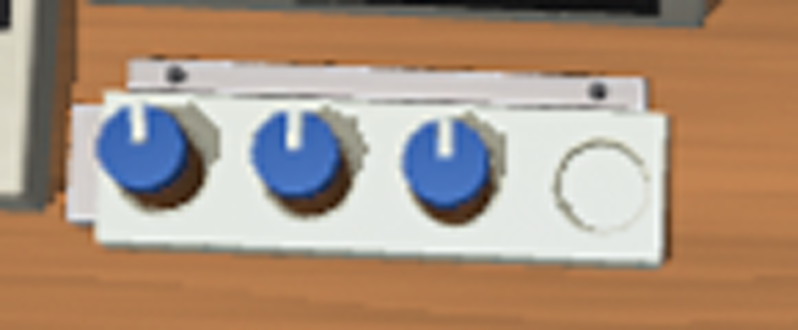

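Three jars are in wells 3, 2 and 1. The cap lines of A and D point straight at the scanner; C is about 9° off and will be trued up later. Now jar B.

```bash

python3 -m creep '[{"x":0,"y":0,"z":-0.035,"wx":0,"wy":0,"wz":0,"fingers":0.7},{"x":0,"y":0,"z":-0.07,"wx":0,"wy":0,"wz":0,"fingers":0.7},{"x":0,"y":0,"z":-0.1,"wx":0,"wy":0,"wz":0,"fingers":0.7},{"x":0,"y":0,"z":-0.109,"wx":0,"wy":0,"wz":0,"fingers":0.7},{"x":0,"y":0,"z":-0.109,"wx":0,"wy":0,"wz":0,"fingers":0.5},{"x":0,"y":0,"z":-0.109,"wx":0,"wy":0,"wz":0,"fingers":0.3},{"x":0,"y":0,"z":-0.109,"wx":0,"wy":0,"wz":0,"fingers":0.3},{"x":0,"y":0,"z":-0.109,"wx":0,"wy":0,"wz":0,"fingers":0.3}]' 25
python3 -m creep '[{"x":0,"y":0,"z":0,"wx":0,"wy":0,"wz":0,"fingers":0.65},{"x":0,"y":0,"z":0,"wx":0,"wy":0,"wz":0,"fingers":0.7},{"x":0,"y":0,"z":0,"wx":0,"wy":0,"wz":-0.14,"fingers":0.7},{"x":0,"y":0,"z":0,"wx":0,"wy":0,"wz":-0.28,"fingers":0.7},{"x":0,"y":0,"z":0,"wx":0,"wy":0,"wz":-0.42,"fingers":0.7},{"x":0,"y":0,"z":0,"wx":0,"wy":0,"wz":-0.56,"fingers":0.7},{"x":0,"y":0,"z":0,"wx":0,"wy":0,"wz":-0.7,"fingers":0.7},{"x":0,"y":0,"z":0,"wx":0,"wy":0,"wz":-0.84,"fingers":0.7}]'
python3 -m creep '[{"x":0,"y":0,"z":0,"wx":0,"wy":0,"wz":-0.14,"fingers":0.7},{"x":0,"y":0,"z":0,"wx":0,"wy":0,"wz":-0.28,"fingers":0.7},{"x":0,"y":0,"z":0,"wx":0,"wy":0,"wz":-0.42,"fingers":0.7},{"x":0,"y":0,"z":0,"wx":0,"wy":0,"wz":-0.56,"fingers":0.7},{"x":0,"y":0,"z":0,"wx":0,"wy":0,"wz":-0.7,"fingers":0.7},{"x":0,"y":0,"z":0,"wx":0,"wy":0,"wz":-0.731,"fingers":0.5},{"x":0,"y":0,"z":0,"wx":0,"wy":0,"wz":-0.731,"fingers":0.3},{"x":0,"y":0,"z":0,"wx":0,"wy":0,"wz":-0.731,"fingers":0.3}]' 40
python3 -m creep '[{"x":0,"y":0,"z":0,"wx":0,"wy":0,"wz":0,"fingers":0.3}]'
python3 -c "
from h import *
print(read_state()['tcp_pos'],np.degrees(tooly()))"
```

```text
clock: 40.85
tcp_pos: [575.5, -338.1, 27.0]
tcp_rot: [1.219, 2.892, -0.0]
contact_force: [0.4, 0.1, -1.1]
opening: 0.414
grasp_force: 26.8
clock: 41.65
tcp_pos: [574.5, -337.8, 25.6]
tcp_rot: [2.301, 2.139, 0.0]
contact_force: [-0.2, 0.3, 0.1]
opening: 0.698
grasp_force: 0.0
clock: 42.45
tcp_pos: [575.1, -338.2, 26.1]
tcp_rot: [2.908, 1.184, 0.002]
contact_force: [1.3, -0.6, 1.7]
opening: 0.409
grasp_force: 40.2
clock: 42.55
tcp_pos: [575.1, -338.2, 26.0]
tcp_rot: [2.908, 1.184, 0.002]
contact_force: [0.3, -0.3, 3.6]
opening: 0.411
grasp_force: 40.2
[ 575.05984635 -338.21877573   26.04077093] -45.70009975797916
```

```bash

python3 -m creep '[{"x":0,"y":0,"z":0.035,"wx":0,"wy":0,"wz":0,"fingers":0.3},{"x":0,"y":0,"z":0.075,"wx":0,"wy":0,"wz":0,"fingers":0.3},{"x":0,"y":0,"z":0.1,"wx":0,"wy":0,"wz":0.1,"fingers":0.3},{"x":-0.004,"y":0.04,"z":0.1,"wx":0,"wy":0,"wz":0.24,"fingers":0.3},{"x":-0.008,"y":0.08,"z":0.1,"wx":0,"wy":0,"wz":0.38,"fingers":0.3},{"x":-0.01,"y":0.12,"z":0.1,"wx":0,"wy":0,"wz":0.52,"fingers":0.3},{"x":-0.012,"y":0.16,"z":0.1,"wx":0,"wy":0,"wz":0.66,"fingers":0.3},{"x":-0.014,"y":0.2,"z":0.1,"wx":0,"wy":0,"wz":0.8,"fingers":0.3}]'
python3 -m creep '[{"x":-0.002,"y":0.02,"z":0,"wx":0,"wy":0,"wz":0.14,"fingers":0.3},{"x":-0.004,"y":0.04,"z":0,"wx":0,"wy":0,"wz":0.28,"fingers":0.3},{"x":-0.006,"y":0.06,"z":0,"wx":0,"wy":0,"wz":0.42,"fingers":0.3},{"x":-0.008,"y":0.09,"z":0,"wx":0,"wy":0,"wz":0.56,"fingers":0.3},{"x":-0.01,"y":0.12,"z":0,"wx":0,"wy":0,"wz":0.7,"fingers":0.3},{"x":-0.01,"y":0.14,"z":0,"wx":0,"wy":0,"wz":0.84,"fingers":0.3},{"x":-0.0105,"y":0.16,"z":0,"wx":0,"wy":0,"wz":0.98,"fingers":0.3},{"x":-0.0105,"y":0.1716,"z":0,"wx":0,"wy":0,"wz":1.12,"fingers":0.3}]'
python3 -m creep '[{"x":0,"y":0,"z":0,"wx":0,"wy":0,"wz":0.14,"fingers":0.3},{"x":0,"y":0,"z":0,"wx":0,"wy":0,"wz":0.28,"fingers":0.3},{"x":0,"y":0,"z":0,"wx":0,"wy":0,"wz":0.42,"fingers":0.3},{"x":0,"y":0,"z":0,"wx":0,"wy":0,"wz":0.434,"fingers":0.3},{"x":0,"y":0,"z":0,"wx":0,"wy":0,"wz":0.434,"fingers":0.3}]'
python3 -c "
from h import *
print(read_state()['tcp_pos'],np.degrees(tooly()))"
```

```text
clock: 43.35
tcp_pos: [559.2, -135.9, 124.7]
tcp_rot: [-2.211, -2.229, 0.001]
contact_force: [0.6, -0.1, -1.4]
opening: 0.406
grasp_force: 40.3
clock: 44.15
tcp_pos: [548.7, 35.5, 124.7]
tcp_rot: [-0.687, -3.063, -0.0]
contact_force: [-0.2, 0.1, -0.4]
opening: 0.408
grasp_force: 40.3
clock: 44.65
tcp_pos: [549.3, 34.0, 124.9]
tcp_rot: [-0.027, -3.14, 0.0]
contact_force: [0.2, -0.3, -0.2]
opening: 0.411
grasp_force: 40.3
[549.27732077  33.9552053  124.9093049 ] 89.02562836632828
```

```bash

python3 -m creep '[{"x":0.0005,"y":0,"z":-0.04,"wx":0,"wy":0,"wz":0,"fingers":0.3},{"x":0.0005,"y":0,"z":-0.065,"wx":0,"wy":0,"wz":0,"fingers":0.3},{"x":0.0005,"y":0,"z":-0.072,"wx":0,"wy":0,"wz":0,"fingers":0.3},{"x":0.0005,"y":0,"z":-0.074,"wx":0,"wy":0,"wz":0,"fingers":0.3},{"x":0.0005,"y":0,"z":-0.076,"wx":0,"wy":0,"wz":0,"fingers":0.3},{"x":0.0005,"y":0,"z":-0.077,"wx":0,"wy":0,"wz":0,"fingers":0.3},{"x":0.0005,"y":0,"z":-0.078,"wx":0,"wy":0,"wz":0,"fingers":0.3}]'
python3 -m creep '[{"x":0,"y":0,"z":0,"wx":0,"wy":0,"wz":0,"fingers":0.3}]'
```

```text
clock: 45.35
tcp_pos: [551.5, 33.7, 48.5]
tcp_rot: [0.024, 3.139, -0.001]
contact_force: [-0.1, -0.4, -1.1]
opening: 0.411
grasp_force: 40.5
clock: 45.45
tcp_pos: [551.2, 33.7, 48.1]
tcp_rot: [0.024, 3.14, -0.001]
contact_force: [1.4, -1.0, -0.1]
opening: 0.408
grasp_force: 40.5
```

```bash

python3 -m creep '[{"x":-0.0004,"y":0,"z":-0.002,"wx":0,"wy":0,"wz":0,"fingers":0.3},{"x":-0.0004,"y":0,"z":-0.004,"wx":0,"wy":0,"wz":0,"fingers":0.3},{"x":-0.0004,"y":0,"z":-0.006,"wx":0,"wy":0,"wz":0,"fingers":0.3},{"x":-0.0004,"y":0,"z":-0.007,"wx":0,"wy":0,"wz":0,"fingers":0.3}]'
python3 -m creep '[{"x":0,"y":0,"z":-0.002,"wx":0,"wy":0,"wz":0,"fingers":0.3},{"x":0,"y":0,"z":-0.004,"wx":0,"wy":0,"wz":0,"fingers":0.3},{"x":0,"y":0,"z":-0.006,"wx":0,"wy":0,"wz":0,"fingers":0.3}]'
```

```text
clock: 45.85
tcp_pos: [550.7, 33.6, 40.4]
tcp_rot: [0.024, 3.14, -0.001]
contact_force: [2.1, -2.4, 1.1]
opening: 0.408
grasp_force: 40.5
clock: 46.15
tcp_pos: [550.9, 33.6, 35.9]
tcp_rot: [0.024, 3.139, -0.001]
contact_force: [-4.2, -5.0, 26.9]
opening: 0.41
grasp_force: 42.8
```

```bash

python3 -m creep '[{"x":0,"y":0,"z":0.001,"wx":0,"wy":0,"wz":0,"fingers":0.52},{"x":0,"y":0,"z":0.001,"wx":0,"wy":0,"wz":0,"fingers":0.52},{"x":0,"y":0,"z":0.04,"wx":0,"wy":0,"wz":0,"fingers":0.52},{"x":0,"y":0,"z":0.08,"wx":0,"wy":0,"wz":0,"fingers":0.54},{"x":0.001,"y":0.04,"z":0.08,"wx":0,"wy":0,"wz":0,"fingers":0.54},{"x":0.001,"y":0.09,"z":0.08,"wx":0,"wy":0,"wz":0,"fingers":0.54},{"x":0.002,"y":0.14,"z":0.08,"wx":0,"wy":0,"wz":0,"fingers":0.54},{"x":0.003,"y":0.185,"z":0.08,"wx":0,"wy":0,"wz":0,"fingers":0.54}]' 30
python3 -m creep '[{"x":0,"y":0,"z":0,"wx":0,"wy":0,"wz":0,"fingers":0.54},{"x":0,"y":0,"z":0,"wx":0,"wy":0,"wz":0,"fingers":0.54},{"x":0,"y":0,"z":0,"wx":0,"wy":0,"wz":0,"fingers":0.54}]'
python3 - <<'E'
from h import *
s=snap("scene"); hsv=cv2.cvtColor(s,cv2.COLOR_BGR2HSV)
print(read_state()['tcp_pos'],np.degrees(tooly()))
# B cap angle from top (visible part): whiteness inside blue hull
t=snap("top","t13.png"); caps(t)
E
```

```text
clock: 46.95
tcp_pos: [551.6, 221.3, 113.7]
tcp_rot: [-0.022, -3.139, -0.001]
contact_force: [0.5, -0.3, 0.9]
opening: 0.537
grasp_force: 0.0
clock: 47.25
tcp_pos: [551.9, 218.1, 113.6]
tcp_rot: [-0.024, -3.139, 0.001]
contact_force: [-0.4, -0.3, -0.1]
opening: 0.538
grasp_force: 0.0
[552.19420532 217.69483444 113.76267893] 89.08064087335842
jar [193.6 167.8] [554.4 159. ] pca 8.2 mean 4.1 [4.2 8.7]
jar [220.8 169.6] [552.   97.7] pca 12.4 mean -13.0 [4.3 8. ]
jar [165.5 166.5] [555.8 222.2] pca 51.5 mean -20.6 [6.  7.8]
jar [248.2 170.8] [550.7  35.6] pca 3.8 mean -4.8 [5.  8.2]
```

```bash

python3 -m creep '[{"x":0.001,"y":0.0007,"z":-0.035,"wx":0,"wy":0,"wz":0,"fingers":0.54},{"x":0.001,"y":0.0007,"z":-0.065,"wx":0,"wy":0,"wz":0,"fingers":0.54},{"x":0.001,"y":0.0007,"z":-0.077,"wx":0,"wy":0,"wz":0,"fingers":0.54},{"x":0.001,"y":0.0007,"z":-0.077,"wx":0,"wy":0,"wz":0,"fingers":0.54}]'
python3 -m creep '[{"x":0,"y":0,"z":0,"wx":0,"wy":0,"wz":0,"fingers":0.4},{"x":0,"y":0,"z":0,"wx":0,"wy":0,"wz":0,"fingers":0.3},{"x":0,"y":0,"z":0,"wx":0,"wy":0,"wz":0,"fingers":0.3},{"x":0,"y":0,"z":0,"wx":0,"wy":0,"wz":-0.08,"fingers":0.3},{"x":0,"y":0,"z":0,"wx":0,"wy":0,"wz":-0.15,"fingers":0.3},{"x":0,"y":0,"z":0,"wx":0,"wy":0,"wz":-0.15,"fingers":0.3}]' 25
```

```text
clock: 47.75
tcp_pos: [552.2, 217.9, 35.5]
tcp_rot: [-0.026, -3.137, 0.003]
contact_force: [0.4, 0.3, -0.5]
opening: 0.539
grasp_force: 0.0
clock: 48.35
tcp_pos: [554.0, 219.8, 38.1]
tcp_rot: [0.258, 3.13, 0.0]
contact_force: [-0.7, -1.1, 0.0]
opening: 0.415
grasp_force: 25.6
```

```bash

python3 -m creep '[{"x":0,"y":0,"z":0,"wx":0,"wy":0,"wz":0,"fingers":0.54},{"x":0,"y":0,"z":0,"wx":0,"wy":0,"wz":0,"fingers":0.54},{"x":0,"y":0,"z":0.04,"wx":0,"wy":0,"wz":0,"fingers":0.54},{"x":0,"y":0,"z":0.08,"wx":0,"wy":0,"wz":0,"fingers":0.3},{"x":0,"y":0.02,"z":0.11,"wx":0,"wy":0,"wz":0,"fingers":0.0},{"x":0,"y":0.06,"z":0.11,"wx":0,"wy":0,"wz":0,"fingers":0.0},{"x":0,"y":0.098,"z":0.11,"wx":0,"wy":0,"wz":0,"fingers":0.0}]'
python3 -m creep '[{"x":-0.04,"y":0.03,"z":0,"wx":0,"wy":0,"wz":0,"fingers":0},{"x":-0.08,"y":0.06,"z":0,"wx":0,"wy":0,"wz":0,"fingers":0},{"x":-0.12,"y":0.09,"z":0,"wx":0,"wy":0,"wz":0,"fingers":0},{"x":-0.12,"y":0.09,"z":0,"wx":0,"wy":0,"wz":0,"fingers":0},{"x":-0.12,"y":0.09,"z":0,"wx":0,"wy":0,"wz":0,"fingers":0}]'
python3 - <<'E'
from h import *
t=snap("top","t14.png"); s=snap("scene","s14.png"); caps(t); print(read_state()['tcp_pos'],read_state()['opening'])
a=cv2.resize(t[110:190,105:285],None,fx=4.2,fy=4.2,interpolation=cv2.INTER_CUBIC)
b=cv2.resize(s[180:255,270:450],None,fx=4.2,fy=3.3,interpolation=cv2.INTER_CUBIC)
cv2.imwrite("pics/f14.png",np.vstack([a,b])); print(a.shape,b.shape)
E
```

```text
clock: 49.05
tcp_pos: [555.6, 319.3, 149.9]
tcp_rot: [0.259, 3.127, 0.005]
contact_force: [1.6, -0.1, 0.2]
opening: -0.0
grasp_force: 0.0
clock: 49.55
tcp_pos: [433.3, 408.8, 147.7]
tcp_rot: [0.253, 3.13, 0.001]
contact_force: [0.7, 0.6, -0.7]
opening: 0.004
grasp_force: 0.0
jar [165.1 166.8] [555.1 223.1] pca 11.4 mean -4.9 [3.6 8.5]
jar [193.5 167.5] [555.1 159.2] pca 9.6 mean -3.4 [4.  9.1]
jar [220.5 169.4] [552.4  98.3] pca 5.5 mean -5.7 [3.9 8.9]
jar [248.4 170.7] [551.1  35.2] pca 3.7 mean 34.2 [4.4 8.7]
[434.82724897 407.60349877 147.59002315] 0.0001671558411822081
(336, 756, 3) (248, 756, 3)
```

View pics/f14.png

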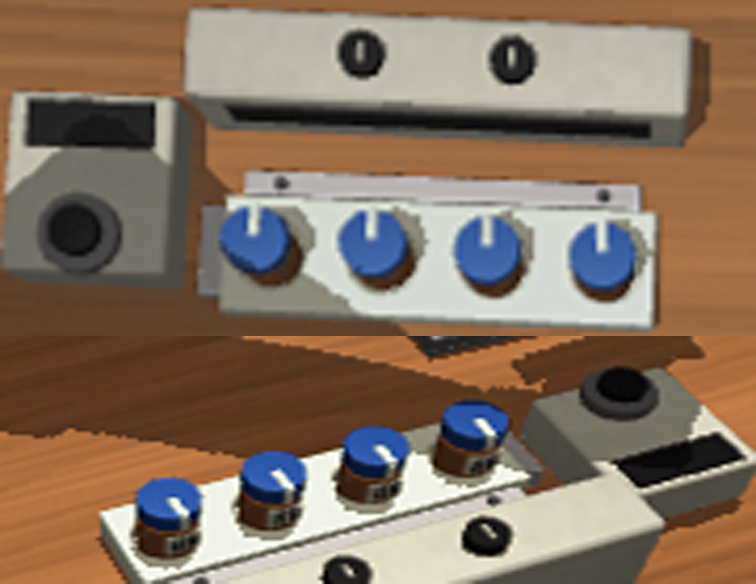

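All four jars stand upright in their wells, with labels and cap lines facing the scanner and the plate against fence and stop. Numeric check that the carrier has not moved since it was pushed home.

```bash
python3 - <<'E'
from h import *
for f in ("t4","t8","t12","t14"):
    g=cv2.cvtColor(cv2.imread(f"pics/{f}.png"),cv2.COLOR_BGR2HSV)[:,:,1].astype(float) # wood saturated, plate not
    def edge(c):  # lower edge, subpixel, sat crosses 80 going down
        v=g[:,c]; r=[i for i in range(172,195) if v[i]<80<=v[i+1]]; 
        return round(r[-1]+(80-v[r[-1]])/(v[r[-1]+1]-v[r[-1]]),2) if r else None
    def redge(r):
        v=g[r]; k=[i for i in range(250,270) if v[i]<80<=v[i+1]]
        return round(k[-1]+(80-v[k[-1]])/(v[k[-1]+1]-v[k[-1]]),2) if k else None
    print(f,[edge(c) for c in (172,185,200,215,230,245,255)],[redge(r) for r in (166,172,178)])
t=cv2.imread("pics/t14.png"); print("front col 230",t[148:166,230].tolist()); print("stop row 172",t[172,148:166].tolist())
E
```

```text
t4 [np.float64(184.65), np.float64(185.16), np.float64(185.55), np.float64(185.85), np.float64(186.61), np.float64(187.36), np.float64(187.54)] [np.float64(260.98), np.float64(260.54), np.float64(260.4)]
t8 [np.float64(185.37), None, np.float64(193.0), None, None, None, np.float64(180.0)] [np.float64(254.0), np.float64(259.0), np.float64(258.0)]
t12 [np.float64(185.39), np.float64(185.67), np.float64(186.39), np.float64(186.66), np.float64(187.54), np.float64(187.91), np.float64(188.52)] [np.float64(261.04), np.float64(260.59), np.float64(260.5)]
t14 [np.float64(185.46), np.float64(185.83), np.float64(186.38), np.float64(186.66), np.float64(187.55), np.float64(187.91), np.float64(188.54)] [np.float64(261.0), np.float64(260.57), np.float64(260.43)]
front col 230 [[67, 108, 158], [63, 103, 150], [65, 104, 152], [64, 104, 154], [57, 100, 152], [184, 184, 189], [185, 185, 187], [178, 179, 184], [179, 180, 184], [183, 185, 190], [196, 195, 198], [176, 182, 178], [203, 214, 206], [212, 219, 215], [214, 221, 217], [200, 210, 204], [141, 153, 152], [124, 138, 139]]
stop row 172 [[64, 71, 76], [48, 67, 91], [40, 65, 95], [39, 64, 94], [80, 88, 102], [104, 105, 108], [108, 108, 110], [107, 108, 110], [107, 107, 110], [110, 114, 115], [119, 131, 132], [104, 101, 97], [89, 58, 43], [92, 52, 29], [91, 53, 31], [109, 65, 39], [113, 67, 41], [159, 96, 60]]
```

The plate has crept about 2 mm off the fence since it was pushed home (near edge +0.85 px). I'll press it home again with shut fingers at the middle of its front edge.

```bash

python3 -m creep '[{"x":0.009,"y":-0.045,"z":0,"wx":0,"wy":0,"wz":0.14,"fingers":0},{"x":0.018,"y":-0.09,"z":0,"wx":0,"wy":0,"wz":0.14,"fingers":0},{"x":0.027,"y":-0.135,"z":0,"wx":0,"wy":0,"wz":0.14,"fingers":0},{"x":0.036,"y":-0.18,"z":0,"wx":0,"wy":0,"wz":0.14,"fingers":0},{"x":0.045,"y":-0.225,"z":0,"wx":0,"wy":0,"wz":0.14,"fingers":0},{"x":0.05,"y":-0.265,"z":0,"wx":0,"wy":0,"wz":0.14,"fingers":0},{"x":0.05,"y":-0.281,"z":-0.03,"wx":0,"wy":0,"wz":0.14,"fingers":0},{"x":0.05,"y":-0.281,"z":-0.06,"wx":0,"wy":0,"wz":0.14,"fingers":0}]'
python3 -m creep '[{"x":0,"y":0,"z":-0.03,"wx":0,"wy":0,"wz":0,"fingers":0},{"x":0,"y":0,"z":-0.06,"wx":0,"wy":0,"wz":0,"fingers":0},{"x":0,"y":0,"z":-0.073,"wx":0,"wy":0,"wz":0,"fingers":0},{"x":0.005,"y":0,"z":-0.073,"wx":0,"wy":0,"wz":0,"fingers":0},{"x":0.01,"y":0,"z":-0.073,"wx":0,"wy":0,"wz":0,"fingers":0},{"x":0.01,"y":0,"z":-0.073,"wx":0,"wy":0,"wz":0,"fingers":0}]'
```

```text
clock: 50.45
tcp_pos: [486.2, 122.8, 87.8]
tcp_rot: [0.05, 3.137, 0.0]
contact_force: [0.2, 0.2, 0.1]
opening: 0.002
grasp_force: 0.0
clock: 51.05
tcp_pos: [497.0, 126.6, 15.6]
tcp_rot: [0.041, 3.137, 0.002]
contact_force: [-0.2, 0.6, -0.1]
opening: 0.002
grasp_force: 0.0
```

```bash

python3 -m creep '[{"x":0.004,"y":0,"z":0,"wx":0,"wy":0,"wz":0,"fingers":0},{"x":0.008,"y":0,"z":0,"wx":0,"wy":0,"wz":0,"fingers":0},{"x":0.01,"y":0,"z":0,"wx":0,"wy":0,"wz":0,"fingers":0}]'
python3 -m creep '[{"x":0.001,"y":0,"z":0,"wx":0,"wy":0,"wz":0,"fingers":0},{"x":0.002,"y":0,"z":0,"wx":0,"wy":0,"wz":0,"fingers":0}]'
python3 -m creep '[{"x":0.001,"y":0,"z":0,"wx":0,"wy":0,"wz":0,"fingers":0},{"x":0.002,"y":0,"z":0,"wx":0,"wy":0,"wz":0,"fingers":0}]'
```

```text
clock: 51.35
tcp_pos: [505.0, 126.9, 14.9]
tcp_rot: [0.039, 3.14, 0.001]
contact_force: [-0.1, 0.1, 0.2]
opening: -0.001
grasp_force: 0.0
clock: 51.55
tcp_pos: [505.9, 126.7, 14.4]
tcp_rot: [-0.039, -3.141, 0.0]
contact_force: [-0.2, 0.2, -0.2]
opening: -0.001
grasp_force: 0.0
clock: 51.75
tcp_pos: [507.8, 126.7, 14.3]
tcp_rot: [-0.039, -3.141, 0.0]
contact_force: [0.8, -0.1, -0.2]
opening: -0.0
grasp_force: 0.0
```

```bash

for i in 1 2 3; do python3 -m creep '[{"x":0.001,"y":0,"z":0,"wx":0,"wy":0,"wz":0,"fingers":0},{"x":0.0015,"y":0,"z":0,"wx":0,"wy":0,"wz":0,"fingers":0}]' | egrep 'tcp_pos|contact'; done
```

```text
tcp_pos: [509.5, 126.7, 14.3]
contact_force: [0.1, 0.4, -0.1]
tcp_pos: [510.1, 126.6, 14.2]
contact_force: [-3.5, -0.9, 2.0]
tcp_pos: [510.1, 126.6, 14.0]
contact_force: [-5.9, 1.0, 5.8]
```

```bash

for i in 1 2 3; do python3 -m creep '[{"x":0.001,"y":0,"z":0,"wx":0,"wy":0,"wz":0,"fingers":0},{"x":0.0015,"y":0,"z":0,"wx":0,"wy":0,"wz":0,"fingers":0}]' | egrep 'tcp_pos|contact'; done
python3 - <<'E'
from h import *
g=cv2.cvtColor(snap("scene","s15.png"),cv2.COLOR_BGR2HSV)
E
```

```text
tcp_pos: [510.2, 126.6, 13.9]
contact_force: [-8.4, 1.3, 7.3]
tcp_pos: [511.2, 126.5, 13.8]
contact_force: [-8.5, 0.8, 7.2]
tcp_pos: [511.9, 126.4, 13.7]
contact_force: [-10.4, 0.4, 8.8]
```

```bash

for i in 1 2 3; do python3 -m creep '[{"x":0.001,"y":0,"z":0,"wx":0,"wy":0,"wz":0,"fingers":0},{"x":0.0015,"y":0,"z":0,"wx":0,"wy":0,"wz":0,"fingers":0}]' | egrep 'tcp_pos|contact'; done
```

```text
tcp_pos: [511.9, 126.4, 13.5]
contact_force: [-12.9, 1.3, 10.8]
tcp_pos: [512.1, 126.3, 13.5]
contact_force: [-14.7, 1.6, 13.3]
tcp_pos: [512.1, 126.3, 13.2]
contact_force: [-18.5, 1.1, 15.5]
```

```bash

python3 -m creep '[{"x":-0.02,"y":0,"z":0,"wx":0,"wy":0,"wz":0,"fingers":0},{"x":-0.04,"y":0,"z":0,"wx":0,"wy":0,"wz":0,"fingers":0},{"x":-0.04,"y":0,"z":0.045,"wx":0,"wy":0,"wz":0,"fingers":0},{"x":-0.04,"y":0,"z":0.09,"wx":0,"wy":0,"wz":0,"fingers":0},{"x":-0.04,"y":0.03,"z":0.12,"wx":0,"wy":0,"wz":0,"fingers":0},{"x":-0.04,"y":0.075,"z":0.12,"wx":0,"wy":0,"wz":0,"fingers":0},{"x":-0.04,"y":0.12,"z":0.12,"wx":0,"wy":0,"wz":0,"fingers":0},{"x":-0.04,"y":0.16,"z":0.12,"wx":0,"wy":0,"wz":0,"fingers":0}]'
python3 -m creep '[{"x":-0.01,"y":0.045,"z":0,"wx":0,"wy":0,"wz":0,"fingers":0},{"x":-0.02,"y":0.09,"z":0,"wx":0,"wy":0,"wz":0,"fingers":0},{"x":-0.02,"y":0.12,"z":0,"wx":0,"wy":0,"wz":0,"fingers":0},{"x":-0.02,"y":0.12,"z":0,"wx":0,"wy":0,"wz":0,"fingers":0},{"x":-0.02,"y":0.12,"z":0,"wx":0,"wy":0,"wz":0,"fingers":0}]'
cat > chk.py <<'E'
from h import *
t=snap("top","t16.png"); g=cv2.cvtColor(t,cv2.COLOR_BGR2HSV)[:,:,1].astype(float)
def cr(v,a,b):
    k=[i for i in range(a,b) if v[i]<80<=v[i+1]]; return round(k[-1]+(80-v[k[-1]])/(v[k[-1]+1]-v[k[-1]]),2) if k else None
print([float(cr(g[:,c],172,195) or 0) for c in (172,185,200,215,230,245,255)],[float(cr(g[r],250,270) or 0) for r in (166,172,178)])
caps(t)
s=snap("scene","s16.png"); b=cv2.inRange(cv2.cvtColor(s,cv2.COLOR_BGR2HSV),(100,120,40),(130,255,255))
o=cv2.inRange(cv2.cvtColor(cv2.imread("pics/s14.png"),cv2.COLOR_BGR2HSV),(100,120,40),(130,255,255))
for m in (o,b): print([ (c.round(1).tolist(),int(st[4])) for st,c,_ in comps(m,60,400) if 280<c[0]<420 and c[1]>150])
print(read_state()["tcp_pos"])
E
python3 chk.py
```

```text
clock: 54.4
tcp_pos: [482.5, 288.9, 135.2]
tcp_rot: [0.039, 3.138, 0.002]
contact_force: [0.1, -0.1, 0.1]
opening: -0.0
grasp_force: 0.0
clock: 54.9
tcp_pos: [461.6, 407.2, 134.0]
tcp_rot: [0.037, 3.141, -0.001]
contact_force: [-0.4, -0.2, 0.5]
opening: 0.001
grasp_force: 0.0
[184.64, 185.09, 185.64, 185.87, 186.55, 187.33, 187.55] [261.13, 260.64, 260.58]
jar [165.3 165.9] [557.  222.7] pca 14.2 mean 0.1 [3.  6.2]
jar [193.5 166.9] [556.4 159.2] pca 8.6 mean -1.7 [4.3 9. ]
jar [220.5 168.5] [554.4  98.3] pca 7.7 mean -8.9 [4.2 9. ]
jar [248.4 169.8] [553.   35.2] pca 3.5 mean 22.6 [4.3 9. ]
[([382.0, 206.3], 159), ([358.2, 214.3], 158), ([334.2, 221.8], 163), ([309.2, 230.3], 165)]
[([382.2, 206.8], 158), ([358.7, 214.8], 164), ([334.5, 222.4], 161), ([309.5, 230.8], 163)]
[461.54645365 405.67027887 134.09770097]
```

The carrier is back at its home edge positions with the jars unmoved in it. Now the button.

```bash

python3 -m creep '[{"x":0.03,"y":-0.03,"z":0,"wx":0,"wy":0,"wz":0,"fingers":0},{"x":0.06,"y":-0.06,"z":0,"wx":0,"wy":0,"wz":0,"fingers":0},{"x":0.095,"y":-0.09,"z":0,"wx":0,"wy":0,"wz":0,"fingers":0},{"x":0.095,"y":-0.09,"z":-0.02,"wx":0,"wy":0,"wz":0,"fingers":0},{"x":0.095,"y":-0.09,"z":-0.045,"wx":0,"wy":0,"wz":0,"fingers":0},{"x":0.095,"y":-0.09,"z":-0.055,"wx":0,"wy":0,"wz":0,"fingers":0},{"x":0.095,"y":-0.09,"z":-0.055,"wx":0,"wy":0,"wz":0,"fingers":0}]'
for i in 1 2 3 4 5; do python3 -m creep '[{"x":0,"y":0,"z":-0.002,"wx":0,"wy":0,"wz":0,"fingers":0},{"x":0,"y":0,"z":-0.003,"wx":0,"wy":0,"wz":0,"fingers":0}]' | egrep 'tcp_pos|contact'; done
```

```text
clock: 55.7
tcp_pos: [555.1, 314.7, 77.6]
tcp_rot: [-0.041, -3.138, 0.004]
contact_force: [-0.3, 0.6, 0.5]
opening: -0.002
grasp_force: 0.0
tcp_pos: [557.1, 317.2, 77.5]
contact_force: [0.4, -0.3, 0.4]
tcp_pos: [556.7, 317.1, 73.9]
contact_force: [0.5, 0.2, -0.2]
tcp_pos: [556.4, 316.8, 70.3]
contact_force: [0.3, 0.8, 0.3]
tcp_pos: [556.3, 316.6, 67.0]
contact_force: [-0.1, 1.0, 1.2]
tcp_pos: [556.3, 316.6, 64.4]
contact_force: [-2.2, -0.6, 3.2]
```

```bash

for i in 1 2 3; do python3 -m creep '[{"x":0,"y":0,"z":-0.001,"wx":0,"wy":0,"wz":0,"fingers":0},{"x":0,"y":0,"z":-0.002,"wx":0,"wy":0,"wz":0,"fingers":0}]' | egrep 'tcp_pos|contact'; done
```

```text
tcp_pos: [556.4, 316.6, 62.5]
contact_force: [-1.3, -0.8, 3.6]
tcp_pos: [556.4, 316.6, 60.9]
contact_force: [-3.5, -1.9, 12.6]
tcp_pos: [556.4, 316.7, 60.8]
contact_force: [-6.6, -4.2, 21.7]
```

Bottomed at 61 mm (about 6 mm of travel, 22 N). Raising clear, then a last check.

```bash

python3 -m creep '[{"x":0,"y":0,"z":0.02,"wx":0,"wy":0,"wz":0,"fingers":0},{"x":0,"y":0,"z":0.05,"wx":0,"wy":0,"wz":0,"fingers":0},{"x":0,"y":0,"z":0.08,"wx":0,"wy":0,"wz":0,"fingers":0},{"x":-0.03,"y":0.03,"z":0.08,"wx":0,"wy":0,"wz":0,"fingers":0},{"x":-0.06,"y":0.06,"z":0.08,"wx":0,"wy":0,"wz":0,"fingers":0},{"x":-0.095,"y":0.09,"z":0.08,"wx":0,"wy":0,"wz":0,"fingers":0},{"x":-0.095,"y":0.09,"z":0.08,"wx":0,"wy":0,"wz":0,"fingers":0},{"x":-0.095,"y":0.09,"z":0.08,"wx":0,"wy":0,"wz":0,"fingers":0}]'
python3 chk.py
```

```text
clock: 58.1
tcp_pos: [460.9, 407.3, 137.9]
tcp_rot: [0.035, 3.141, -0.001]
contact_force: [0.6, 0.1, 0.4]
opening: 0.001
grasp_force: 0.0
[184.62, 185.07, 185.67, 185.89, 186.55, 187.33, 187.55] [261.14, 260.66, 260.58]
jar [165.5 166. ] [556.9 222.2] pca 14.5 mean 4.1 [2.7 6.1]
jar [193.5 166.9] [556.4 159.2] pca 8.3 mean -0.8 [4.3 9. ]
jar [220.5 168.5] [554.4  98.3] pca 6.9 mean -6.1 [4.1 9. ]
jar [248.4 169.8] [553.   35.2] pca 4.5 mean 19.7 [4.2 8.9]
[([382.0, 206.3], 159), ([358.2, 214.3], 158), ([334.2, 221.8], 163), ([309.2, 230.3], 165)]
[([382.2, 206.9], 157), ([358.7, 214.7], 163), ([334.5, 222.4], 161), ([309.5, 230.8], 163)]
[462.16234279 406.22993327 138.01606169]
```

```bash
python3 -c "
from station import workorder; print(workorder.close_job())"
```

```text
the job is handed in; nothing more can be done
None
```

The job is handed in at about 58 s of the 210 s: the carrier is home, both plugs are in the tray, all four jars are in wells with their labels at the scanner, and the button was pressed down about 6 mm; the verdict was not shown to me.

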